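# Tag out the slab roller and grease its bearing

## Robot

A 7-joint arm with a two-finger parallel gripper is mounted at the origin on the work surface. World frame = base frame: x ahead of the robot, y to its left, z up, the work surface at z = 0. Lengths are in m, angles in rad, forces in N, time in s.
With the tool pointing down it reaches from about 0.425 to 0.925 m from the base axis. Payload 6.8 kg.
Tool frame: the origin (TCP) lies midway between the tips of the shut fingers; the grasp point (between the pads) lies 19 mm behind it; z points along the fingers, y is the direction in which the jaws open and shut (so a half turn about z gives the same grasp; the last joint's range is limited). The gripper opens to 85 mm and grips with 20 to 120 N. Pads are 22 mm wide; open, the fingers measure 114 mm over their backs; the gripper's body (76 mm by 85 mm) begins 54 mm behind the grasp point. The pads swing forward as they close: fully open they stand 13 mm farther back than shut.
Start: joints at [1.073, 0.477, 0.022, 1.555, -0.011, 1.109, -0.083], TCP at [0.257, -0.624, 0.231] pointing down, gripper open.
Joint ranges: [-2.96, 2.96], [-0.34, 2.1], [-1.41, 1.46], [0.24, 2.44], [-1.37, 4.51], [0.17, 1.92], [-2.96, 2.96]. Speed limits (rad/s): [2.39, 2.39, 3.14, 3.14, 3.14, 3.14, 3.14].

## Interface

Orientations are given as a rotation vector (axis times angle).
In Python, from bench import r gives the robot as it stands. The module is installed in compiled form; this text tells all that it offers.
- The arm moves only by the tool play_rows, never from a script. Its argument "plan" is a list of rows, each a list of 7 numbers: the shift along the world's x, y, z in mm, then the turn, a rotation vector about the world's x, y, z in rad, then the finger opening in mm, from 0 to 85.4. A call has 1 to 12 rows; each row is the pose to reach, as a shift and turn from the pose commanded when the call began; what a row does not reach only later rows make up. A row lasts 1/10 s, in which the tool goes at most 50 mm and 8.59 degrees, less where a joint would pass 70% of its speed; a pose out of reach is approached as far as the arm can. A call with a gripper value outside its range is refused whole. The fingers move at their own pace and stop on an object; "grip_force" is the grip in N (left out, the last holds). Time passes only in rows, so rows that repeat a pose let the fingers close. It gives the time, the measured TCP pose, the force and the opening at its end, in the units of the state.
- r.get_obs(): the state, without advancing time (a new reading comes with each control period).
- r.grab_frame(name): name is "side" or "top" or "wrist"; returns a dict with "color" (480x640x3 uint8, blue, green, red), "z_map" (480x640 float32, m along the optical axis (not along the pixel's ray), 0 where there is no reading), "camera_matrix" (3x3 intrinsics, pixels), "R" (3x3) and "t" (3): a world point X has camera coordinates R X + t. Camera axes: x right, y down, z forward; pixel columns grow to the right and rows downward; lengths in m; the calibration is good to about 2 mm. The wrist camera is an equidistant fisheye: a pixel r from the principal point sees the ray r / f radians off the axis. A picture is of the moment at which its call begins.
- r.hand_in(): hands the job in, once; it reports no verdict.
The state is a dict: "clock": time; "joints": joint angles; "qvel": joint speeds; "tau": joint torques, N m; "tcp_pos": TCP position; "orientation": TCP orientation; "contact_force": force on the tool from outside, world axes, zero at the start; "moment": the same for the moment, N m; "grip_width": finger opening in m.
Only numpy, scipy, OpenCV 4.12 (cv2) and the standard library are available. Lean on these libraries where they do the work, as an engineer would, in place of code of your own. Each camera call takes 0.05 s, during which the arm holds its last target.

## Task

The slab roller needs greasing: first hang the wooden out-of-use tag by its hole on the hook at the front of the machine, below the crank-side bearing, and let go of it. Then take the grease gun from its stand, press its coupler squarely onto the tilted grease nipple of the other bearing (the one at the end without the crank) until it snaps on, and push the gun well in against its spring. Finish like that, still gripping the gun and holding it pressed in, with the tag left hanging and the pottery and tools around left where they stand.

Things in the scene. Friction and masses are not known exactly. Their poses are not given: they have to be found in the camera images.
- tag: Loose plywood out-of-use tag, 35 g: an upright plate 82 mm tall (its z), 46 mm wide (its y), 9 mm thick (its x) with a hole near the top. It stands in a slotted wooden block. Origin: middle of its lower face; z up.
- tag_eye (a point): Centre of the tag's round through hole, 22 mm in diameter, axis along the tag's x; 63 mm above its lower edge, 19 mm below its upper edge. Grip the tag from above by its side edges (46 mm wide) at this height. Axes as the tag's.
- tag_block: Fixed wooden block 60 (x) by 90 (y) by 34 mm tall with the slot that the tag stands in: 24 mm deep, along y, so lift the tag straight up by 30 mm or more. Origin under its centre.
- hook: Tag hook: steel rod, 8 mm in diameter, on the front face of the slab roller's crank-side frame, fixed. Origin: where rod and face meet, 92 mm above the table; x points into the machine (normal to the face), y left, z up. The rod runs straight to -x, rising 20 degrees. The frame is 40 mm wide and its top is 33 mm above this origin.
- hook_tip (a point): Centre of the round free end of the hook's rod: 49 mm in front of (-x) and 18 mm above the hook's origin.
- gun_stand: Fixed wooden block 76 x 76 x 70 mm tall with an upright round hole (31 mm) in which the grease gun stands nose down, its barrel's shoulder on the block's top; lift the gun straight up by 70 mm or more. Origin under its centre.
- grease_gun: Loose push-type grease gun, about 0.5 kg, 164 mm long: round metal barrel, 36 mm in diameter, 102 mm long, with a sprung nozzle ending in the coupler (28 mm wide). Origin: centre of the barrel's front shoulder; z runs along the gun to its rear end (up in the stand). The coupler's mouth lies at z = -62 mm when the nozzle is out.
- gun_grip (a point): Point on the barrel's axis 65 mm behind its front shoulder, 37 mm short of the gun's rear end: the place to grip, with the gripper pointing along the gun (from above in the stand). Axes as the gun's.
- coupler (a joint): How far the nozzle is pushed back into the gun's barrel: 0 = out (rest), 0.014 m = fully in. Its spring takes 10 N to start and 15.6 N at 14 mm.
- coupler_mouth (a point): Centre of the coupler's open front face: 23 mm mouth, narrowing over 6 mm to a 15 mm bore. Moves with the nozzle. Axes as the gun's, z towards the gun's rear.
- nipple: Brass grease nipple to be greased, fixed on the top front of the slab roller's bearing at the end without the crank (left, seen from the robot). Origin: on its axis where it enters the bearing; z runs out along it, tilted 35 degrees from vertical towards the machine's front (the robot). Hexagon 19 mm wide to z = 7 mm, neck 8.4 mm, round head 13 mm wide centred at z = 27 mm.
- nipple_tip (a point): Tip of that nipple, on its axis, 33.5 mm from its origin. (The crank-side bearing has an equal nipple, not meant here.) Sprung jaws in the coupler snap behind the head at about 5 to 10 N; snapped on, the coupler's mouth stands 8 to 10 mm from the nipple's origin (at the point of snapping, 16 mm).
- mug: Bystander: white mug, 82 mm wide, 85 mm tall; origin under its centre.
- bowl: Bystander: stoneware bowl, 116 mm wide, 50 mm tall; origin under its centre.
- slip_jar: Bystander: lidded jar, 68 mm wide, 85 mm tall; origin under its centre.
- rolling_pin: Bystander: small wooden rolling pin lying along its x, 208 mm long, 40 mm thick; origin under its centre.
- rib: Bystander: flat wooden rib, 95 x 50 x 7 mm; origin under its centre.
- brush: Bystander: flat brush lying along its x, 170 mm long; origin under its centre.
- post: Bystander: upright kiln post, 38 mm wide, 76 mm tall; origin under its centre.
- slab_roller: Bench slab roller, fixed. Origin on the table under its middle; x away from its front (the robot's side), y left along its roller, z up. Frames 125 mm tall at y = +-165 to 205 mm, front faces at x = -120 mm; plywood bed between them, top at 108 mm; bearings and roller axis at x = 30, z = 158 mm; roller 76 mm thick, its top at 196 mm; crank on the -y end.
Things that resemble listed ones, but are neither listed nor needed, are in the scene too. Leave any green look-alike of the tag alone.

How it is judged:
On the way, in this order (a step that is already met when the one before it is completed fails the run):
1. the tag hangs by its hole on the hook, let go (contact force between tag and hook above 0.1 N and contact force between tag and the fingers below 0.05 N and x of tag_eye in the frame of hook between -0.052 and 0.002 m and y of tag_eye in the frame of hook between -0.012 and 0.012 m and z of tag_eye in the frame of hook between -0.015 and 0.02 m), for 0.3 s.
2. the coupler has snapped onto the nipple (z of coupler_mouth in the frame of nipple between 0.004 and 0.013 m and distance between coupler_mouth and nipple below 0.0145 m), for 0.1 s.
At the end, for the whole second after the job is handed in: Held by the gripper, gun within 8 degrees of the nipple's axis, coupler snapped on (mouth 4 to 13 mm up the nipple), nozzle pushed in over 6 of 14 mm, pressing with over 7 N; the tag hangs by its hole from the hook alone, hole centre within 12 mm sideways of the rod (all of step 1 and all of step 2 and angle between the z axis of grease_gun and the z axis of nipple, either way round below 0.14 rad and value of joint coupler above 0.006 m and contact force between grease_gun and nipple above 7 N and contact force between grease_gun and the fingers above 5 N and contact force between tag and the arm below 0.05 N); the arm keeps its last pose, push and grip.
It fails at once if a bystander is shoved more than 30 mm (distance of any of mug, bowl, slip_jar, rolling_pin, rib, brush, post from where it was at the start of the episode above 0.03 m).
It also fails if it takes over 58 s, if anything falls off the work surface, if the arm or the gripper's body presses on something with over 40 N, if the wrist force passes 120 N, or if a joint passes its speed limit or range.

## Working session

There is one attempt and no reset: what is moved stays moved. The work goes in short steps, Python scripts to look and compute and a tool call to move; the robot and the scene stay as the last step left them, time stands still between calls to the robot, and variables do not carry over. Pictures are saved under pics/ and viewed, and the job is handed in when it is done.

Besides the shell and the picture viewer there is one more tool, called after ">>>" as name([rows], argument=value, ...), one row to a line, values as JSON. play_rows: Moves the arm, as the interface text tells. Its arguments: {"type":"object","properties":{"plan":{"type":"array"},"grip_force":{"type":"number"}},"required":["plan"]}

```bash
mkdir -p pics; cat > h.py <<'E'
import numpy as np, cv2
from bench import r
def grab(n,save=None):
    f=r.grab_frame(n)
    if save: cv2.imwrite('pics/'+save+'.png',f['color'])
    np.savez('last_'+n+'.npz',**{k:np.array(v) for k,v in f.items()})
    return f
def load(n): return dict(np.load('last_'+n+'.npz'))
def pt(f,u,v,d=None):
    z=f['z_map'][int(v),int(u)] if d is None else d
    K=f['camera_matrix']
    c=np.array([(u-K[0,2])/K[0,0]*z,(v-K[1,2])/K[1,1]*z,z])
    return f['R'].T@(c-f['t'])
def cloud(f):
    z=f['z_map'];K=f['camera_matrix'];v,u=np.indices(z.shape)
    c=np.stack([(u-K[0,2])/K[0,0]*z,(v-K[1,2])/K[1,1]*z,z],-1)
    w=(c-f['t'])@f['R']
    w[z==0]=np.nan
    return w
E
python3 - <<'E'
from h import *
print(r.get_obs())
for n in('side','top','wrist'):
    f=grab(n,n+'0');print(n,f['camera_matrix'].tolist(),f['R'].round(3).tolist(),f['t'].round(3).tolist(), (-f['R'].T@f['t']).round(3))
E
```

```text
{'clock': 0.0, 'joints': array([ 1.07287015,  0.47781947,  0.02233533,  1.55645502, -0.01151416,
        1.10929924, -0.08307196]), 'qvel': array([-6.18624229e-04, -2.80761116e-04,  7.70461033e-04, -4.35020554e-05,
        1.11783022e-03,  9.17431413e-05,  1.35417498e-03]), 'tau': array([ 4.43295639e-04, -5.96444499e+01,  1.60815451e+00, -2.81195086e+01,
        1.25013205e-02,  9.48813627e-03, -1.47122250e-05]), 'tcp_pos': array([ 0.2562843 , -0.62380997,  0.23031114]), 'orientation': array([-3.08033455e+00, -6.08193647e-01,  7.53053098e-04]), 'contact_force': array([-0.12479055,  0.6670611 , -0.21974531]), 'moment': array([0.03627784, 0.00636837, 0.01736981]), 'grip_width': 0.08547073527822036}
side [[479.7846802823098, 0.0, 314.9226449237411], [0.0, 479.7846802823098, 239.41339618482058], [0.0, 0.0, 1.0]] [[0.778, -0.628, 0.021], [-0.387, -0.505, -0.771], [0.495, 0.592, -0.636]] [-0.437, 0.305, 1.16] [-0.116 -0.806  0.983]
top [[457.91857024987405, 0.0, 320.8177967876881], [0.0, 457.91857024987405, 242.29339226974918], [0.0, 0.0, 1.0]] [[0.017, -1.0, 0.0], [-0.987, -0.016, -0.159], [0.159, 0.002, -0.987]] [-0.011, 0.546, 1.117] [ 0.361 -0.005  1.19 ]
wrist [[371.64829954431775, 0.0, 321.19171995913786], [0.0, 371.64829954431775, 231.51693139525005], [0.0, 0.0, 1.0]] [[0.379, -0.925, -0.002], [-0.875, -0.359, 0.325], [-0.301, -0.122, -0.946]] [-0.673, -0.042, 0.382] [ 0.334 -0.591  0.374]
```

View pics/side0.png

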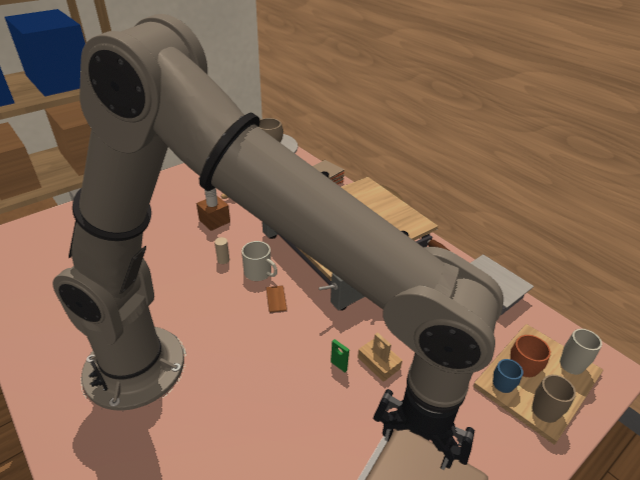

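View pics/top0.png

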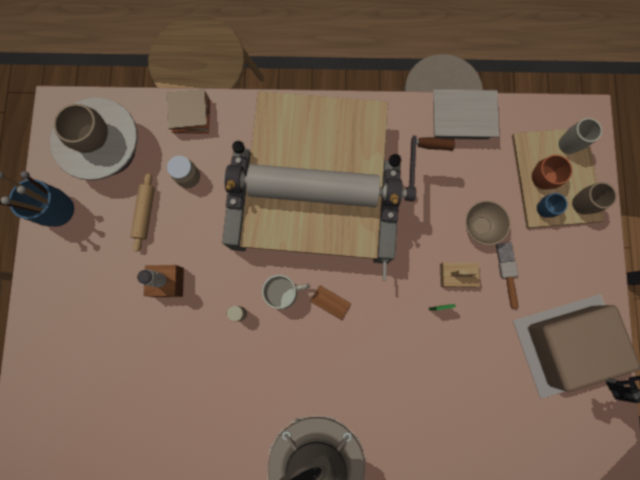

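View pics/wrist0.png

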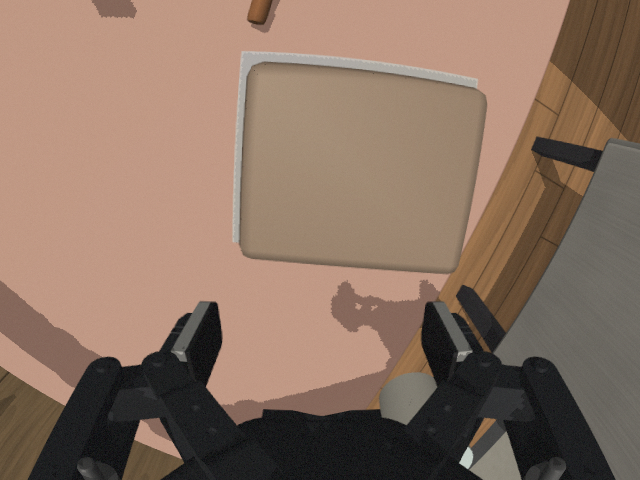

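The top view shows the tag in its block at (462,274), the green look-alike at (442,308), the hook rod at (385,270), the gun and its stand at (155,280), and the left and right nipples at about (231,184) and (397,198). Next I'll zoom in and measure.

```bash
python3 - <<'E'
from h import *
f=load('top');c=f['color']
def crop(u0,v0,u1,v1,s): return cv2.resize(c[v0:v1,u0:u1],None,fx=s,fy=s,interpolation=cv2.INTER_CUBIC)
a=crop(370,230,500,320,3);b=crop(130,255,200,305,5);d=crop(215,135,265,255,3);e=crop(370,145,420,295,3)
H=600;im=np.zeros((600,800,3),np.uint8)
im[:a.shape[0],:a.shape[1]]=a; im[280:280+b.shape[0],:b.shape[1]]=b; im[:d.shape[0],400:400+d.shape[1]]=d; im[:e.shape[0],600:600+e.shape[1]]=e
cv2.imwrite('pics/top0c.png',im)
s=load('side')['color'];cv2.imwrite('pics/side0c.png',cv2.resize(s[230:390,190:410],None,fx=3.5,fy=3.5,interpolation=cv2.INTER_CUBIC))
w=cloud(f)
for n,(u,v) in dict(table=(300,380),block=(448,275),stand=(175,285),guntop=(145,277),nip=(231,184),bed=(310,230)).items():
    print(n,w[v,u].round(4))
E
```

```text
table [ 2.025e-01  4.430e-02 -2.000e-04]
block [ 0.4697 -0.3252  0.0338]
stand [0.431  0.3532 0.0657]
guntop [0.4411 0.3875 0.1714]
nip [0.6514 0.2014 0.1951]
bed [0.5654 0.0241 0.1092]
```

View pics/top0c.png

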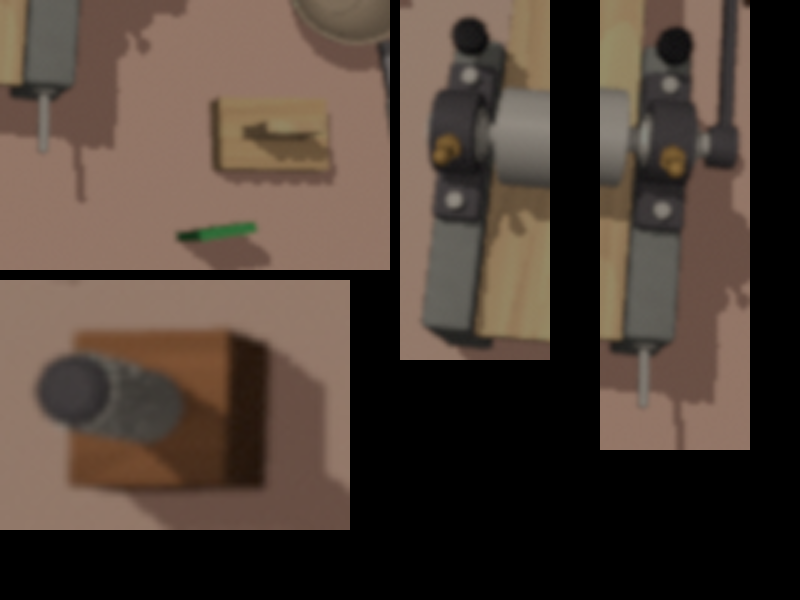

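View pics/side0c.png

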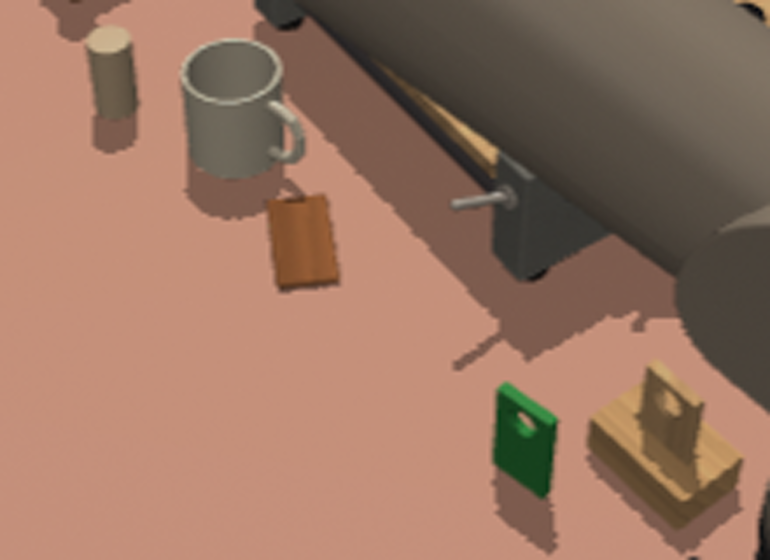

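```bash
python3 - <<'E'
from h import *
f=load('top');w=cloud(f)
def sel(u0,v0,u1,v1,zl,zh):
    p=w[v0:v1,u0:u1].reshape(-1,3);return p[(p[:,2]>zl)&(p[:,2]<zh)]
def rect(n,p):
    r_=cv2.minAreaRect((p[:,:2]*1000).astype(np.float32));print(n,len(p),'med',np.median(p,0).round(4),'rect',np.round(r_[0],1),np.round(r_[1],1),round(r_[2],1))
rect('block',sel(435,255,490,300,.028,.037))
rect('tagtop',sel(435,255,490,300,.08,.12))
t=sel(435,255,490,300,.045,.12); print(np.c_[t.min(0),t.max(0)].round(4).tolist())
rect('stand',sel(130,255,200,305,.06,.074))
rect('guntop',sel(130,255,200,305,.166,.2))
rect('frameL',sel(215,205,250,252,.118,.13))
rect('frameR',sel(370,205,410,268,.118,.13))
rect('bed',sel(240,80,395,260,.104,.112))
p=sel(376,255,394,285,.07,.14);print('hook');
hk=w[255:285,376:394].reshape(-1,3);hk=hk[(hk[:,2]>.09)&(hk[:,2]<.118)]
print(hk[np.argsort(hk[:,0])][:, :].round(4))
E
```

```text
block 639 med [ 0.4671 -0.3538  0.034 ] rect [ 471.9 -356.7] [59.  91.1] 0.4
tagtop 93 med [ 0.472  -0.3531  0.0907] rect [ 472.4 -356.8] [46.9  9.3] 89.7
[[0.4677, 0.4771], [-0.3803, -0.3332], [0.0478, 0.097]]
stand 662 med [0.4334 0.3786 0.07  ] rect [441.9 391.7] [76.1 78.1] 1.8
guntop 171 med [0.4416 0.3903 0.1713] rect [441.7 390.6] [31.7 31.1] 5.4
frameL 622 med [0.5686 0.2092 0.1249] rect [573.9 209.8] [40.5 98.1] 85.9
frameR 639 med [ 0.5436 -0.1581  0.125 ] rect [ 562.2 -159.9] [ 40.6 127.5] 86.3
bed 15845 med [0.7438 0.0134 0.1082] rect [7.105e+02 6.000e-01] [360.2 401.4] 85.9
hook
[[ 0.448  -0.1549  0.1128]
 [ 0.4481 -0.1504  0.1108]
 [ 0.4483 -0.153   0.109 ]
 [ 0.4504 -0.1503  0.1119]
 [ 0.4504 -0.1549  0.1128]
 [ 0.4505 -0.1528  0.1105]
 [ 0.4507 -0.1485  0.1075]
 [ 0.4524 -0.152   0.1164]
 [ 0.4526 -0.1501  0.1136]
 [ 0.4527 -0.1549  0.1129]
 [ 0.4529 -0.1482  0.1099]
 [ 0.455  -0.1525  0.1135]
 [ 0.455  -0.1502  0.1126]
 [ 0.4553 -0.1552  0.111 ]
 [ 0.4553 -0.1484  0.1086]
 [ 0.4575 -0.1527  0.1121]
 [ 0.4575 -0.155   0.1123]
 [ 0.4575 -0.1505  0.1109]
 [ 0.46   -0.15
[... 1661 characters left out ...]
 0.4982 -0.1649  0.111 ]
 [ 0.4983 -0.1627  0.1099]
 [ 0.4986 -0.1607  0.1071]
 [ 0.4987 -0.1562  0.1054]
 [ 0.4988 -0.1492  0.1038]
 [ 0.4988 -0.1516  0.1039]
 [ 0.4989 -0.154   0.1039]
 [ 0.4991 -0.1589  0.103 ]
 [ 0.4993 -0.1474  0.0996]
 [ 0.4994 -0.1428  0.117 ]
 [ 0.4995 -0.1429  0.097 ]
 [ 0.4996 -0.1453  0.0972]
 [ 0.4996 -0.1406  0.1155]
 [ 0.4997 -0.15    0.1162]
 [ 0.5    -0.1457  0.113 ]
 [ 0.5001 -0.1411  0.0927]
 [ 0.5002 -0.1389  0.1105]
 [ 0.5008 -0.1347  0.1055]
 [ 0.5011 -0.1373  0.1035]
 [ 0.5027 -0.1366  0.1092]
 [ 0.503  -0.1345  0.1071]
 [ 0.5045 -0.1361  0.1137]
 [ 0.5053 -0.1345  0.1073]
 [ 0.5067 -0.1359  0.1155]
 [ 0.5069 -0.164   0.1176]
 [ 0.5075 -0.1343  0.1088]]
```

>>> play_rows([
  [30,37,0,0,0,-0.06,85],
  [65,80,0,0,0,-0.15,85],
  [100,125,0,0,0,-0.25,85],
  [135,170,-5,0,0,-0.35,85],
  [170,210,-10,0,0,-0.389,85],
  [200,245,-15,0,0,-0.389,85],
  [216,267,-20,0,0,-0.389,85],
  [216,267,-20,0,0,-0.389,85],
  [216,267,-20,0,0,-0.389,85],
  [216,267,-20,0,0,-0.389,85],
])

```text
clock: 1.15
tcp_pos: [0.4716, -0.3586, 0.2112]
orientation: [3.141, -0.001, -0.001]
contact_force: [0.1, 0.2, -0.1]
grip_width: 0.0848
```

```bash
python3 - <<'E'
from h import *
o=r.get_obs();print(o['clock'],o['tcp_pos'],o['orientation'],o['contact_force'])
for n in('side','top','wrist'): f=grab(n,n+'1')
E
```

```text
1.15 [ 0.4715516  -0.35855785  0.21124771] [ 3.14098781e+00 -1.41203590e-03 -1.09346331e-03] [ 0.09288194  0.20644961 -0.12380809]
```

View pics/wrist1.png

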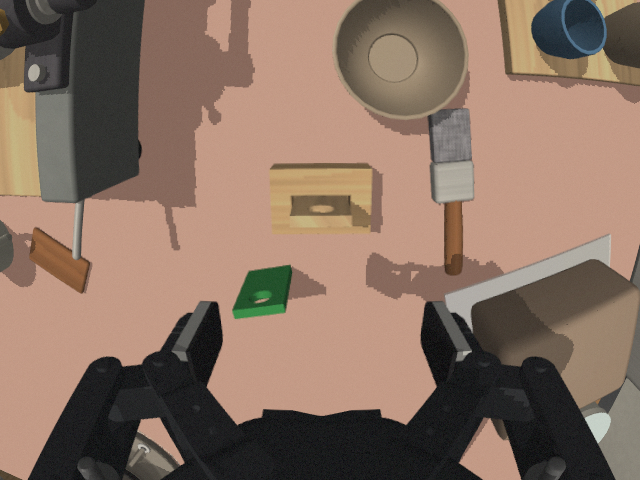

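View pics/side1.png

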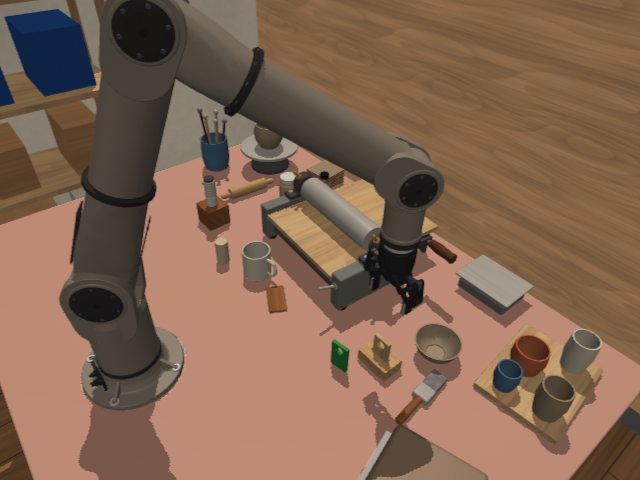

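```bash
cat >> h.py <<'E'
def fcloud(f):
    z=f['z_map'];K=f['camera_matrix'];v,u=np.indices(z.shape).astype(float)
    x=(u-K[0,2])/K[0,0];y=(v-K[1,2])/K[1,1];th=np.hypot(x,y)+1e-9
    s=np.tan(np.minimum(th,1.5))/th
    c=np.stack([x*s*z,y*s*z,z],-1);w=(c-f['t'])@f['R'];w[z==0]=np.nan
    return w
def fproj(f,X):
    c=f['R']@np.asarray(X)+f['t'];K=f['camera_matrix'];rr=np.hypot(c[0],c[1]);th=np.arctan2(rr,c[2])
    return K[0,2]+K[0,0]*th*c[0]/rr, K[1,2]+K[1,1]*th*c[1]/rr
def proj(f,X):
    c=f['R']@np.asarray(X)+f['t'];K=f['camera_matrix'];c=K@c;return c[:2]/c[2]
def rect(n,p):
    r_=cv2.minAreaRect((p[:,:2]*1000).astype(np.float32));print(n,len(p),'med',np.median(p,0).round(4),'rect',np.round(r_[0],1),np.round(r_[1],1),round(r_[2],1))
def fit(p): # line fit
    c=p.mean(0);return c,np.linalg.svd(p-c)[2][0]
E
python3 - <<'E'
from h import *
f=load('wrist');w=fcloud(f)
def sel(u0,v0,u1,v1,zl,zh):
    p=w[v0:v1,u0:u1].reshape(-1,3);return p[(p[:,2]>zl)&(p[:,2]<zh)]
rect('block',sel(260,150,385,245,.031,.037))
rect('tagtop',sel(260,150,385,245,.085,.12))
rect('tag',sel(260,150,385,245,.04,.12))
p=sel(70,206,90,262,.08,.13);p=p[p[:,0]<.492]
rect('hook',p);c,d=fit(p);print(c,d/d[0]); print(p.min(0),p.max(0))
rect('frameR',sel(36,110,150,205,.12,.13))
print('table',w[300,350])
# same from top view
f=load('top');wt=cloud(f)
p=wt[255:285,376:394].reshape(-1,3);p=p[(p[:,2]>.09)&(p[:,2]<.125)&(p[:,0]<.490)];c,d=fit(p);print('hook top',c,d/d[0],p.min(0),p.max(0))
# side
f=load('side');ws=cloud(f)
p=ws[278:296,315:340].reshape(-1,3);p=p[(p[:,2]>.085)&(p[:,2]<.125)&(p[:,0]<.490)];c,d=fit(p);print('hook side',c,d/d[0],p.min(0),p.max(0))
E
```

```text
block 4776 med [ 0.4822 -0.3584  0.0348] rect [ 473.3 -357.3] [60.9 90.2] 0.1
tagtop 862 med [ 0.4744 -0.3575  0.0925] rect [ 473.3 -357.5] [ 9.3 46.1] 0.2
tag 1665 med [ 0.477  -0.3568  0.0862] rect [ 473.6 -357.2] [ 9.7 46.6] 0.0
hook 469 med [ 0.4692 -0.1556  0.1064] rect [ 469.3 -154.6] [ 8.5 43.4] 84.9
[ 0.4695724  -0.15519138  0.10625078] [ 1.         -0.07058519 -0.36886271]
[ 0.44770637 -0.15979418  0.0946659 ] [ 0.49087467 -0.14943688  0.115376  ]
frameR 3672 med [ 0.5363 -0.1625  0.1255] rect [ 535.7 -158.9] [41.6 72.3] 85.5
table [ 0.35471664 -0.38873851  0.00157828]
hook top [ 0.46784648 -0.15312744  0.1072753 ] [ 1.         -0.07467823 -0.33881285] [ 0.44804801 -0.15697068  0.0980029 ] [ 0.48991966 -0.14800342  0.11707087]
hook side [ 0.4671723  -0.15672489  0.10522159] [ 1.         -0.08967836 -0.36544812] [ 0.4450934  -0.16132669  0.09507311] [ 0.48971777 -0.15252239  0.11491184]
```

The tag stands at about (473.4,-357.3) mm with yaw near 0. The hook tip is at about (447.5,-153.5,110) mm with yaw -4.1°. Next I descend and grip.

>>> play_rows([
  [1,1,-40,0,0,0,85],
  [1,1,-80,0,0,0,85],
  [1,1,-120,0,0,0,85],
  [1,1,-145,0,0,0,80],
  [1,1,-160,0,0,0,70],
  [1,1,-160,0,0,0,62],
  [1,1,-160,0,0,0,58],
])

```text
clock: 2.0
tcp_pos: [0.4739, -0.3573, 0.0522]
orientation: [3.141, -0.0, 0.002]
contact_force: [0.5, -0.0, 0.5]
grip_width: 0.058
```

>>> play_rows([
  [0,0,0,0,0,0,40],
  [0,0,0,0,0,0,40],
  [0,0,0,0,0,0,40],
  [0,0,0,0,0,0,40],
  [0,0,0,0,0,0,40],
], grip_force=30)

```text
clock: 2.5
tcp_pos: [0.4746, -0.3574, 0.053]
orientation: [3.14, 0.001, 0.004]
contact_force: [-0.1, -1.0, 6.5]
grip_width: 0.0457
```

```bash
python3 - <<'E'
from h import *
o=r.get_obs();print(o['clock'],o['tcp_pos'],o['orientation'],o['contact_force'])
grab('wrist','wrist2')
E
```

```text
2.5 [ 0.47459385 -0.35735323  0.05301981] [3.13964669e+00 9.24591949e-04 4.10608918e-03] [-0.07885703 -1.03741364  6.54968923]
```

View pics/wrist2.png

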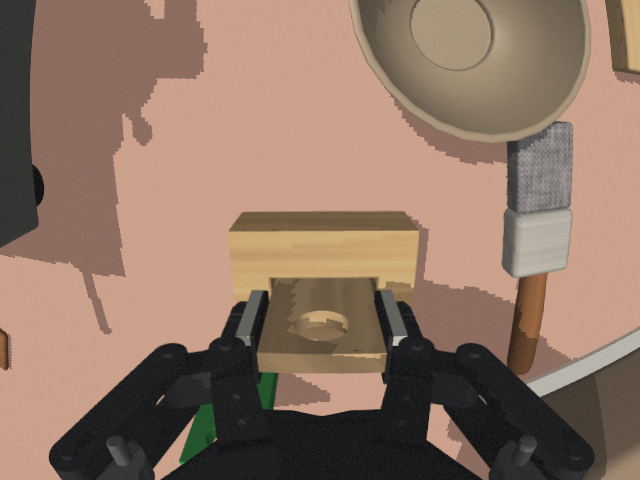

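>>> play_rows([
  [0,0,25,0,0,0,40],
  [0,0,55,0,0,0,40],
  [0,0,85,0,0,0,40],
  [0,15,105,0,0,0,40],
  [-10,45,115,0,0,0,40],
  [-20,80,115,0,0,-0.02,40],
  [-30,120,115,0,0,-0.04,40],
  [-40,160,115,0,0,-0.0716,40],
  [-50,190,115,0,0,-0.0716,40],
  [-55,206,115,0,0,-0.0716,40],
  [-55,206,115,0,0,-0.0716,40],
  [-55,206,115,0,0,-0.0716,40],
])

```text
clock: 3.75
tcp_pos: [0.4189, -0.1507, 0.1668]
orientation: [3.139, -0.11, 0.002]
contact_force: [-1.0, -0.3, -0.8]
grip_width: 0.0454
```

```bash
python3 - <<'E'
from h import *
o=r.get_obs();print(o['clock'],o['tcp_pos'],o['orientation'],o['contact_force'])
for n in('side','top','wrist'): f=grab(n,n+'3')
c=load('side')['color'];cv2.imwrite('pics/side3c.png',cv2.resize(c[180:330,250:450],None,fx=4,fy=4,interpolation=cv2.INTER_CUBIC))
E
```

```text
3.75 [ 0.41885023 -0.15070397  0.16678407] [ 3.13913015e+00 -1.10461955e-01  1.78843641e-03] [-0.97708898 -0.26403967 -0.82236096]
```

View pics/side3c.png

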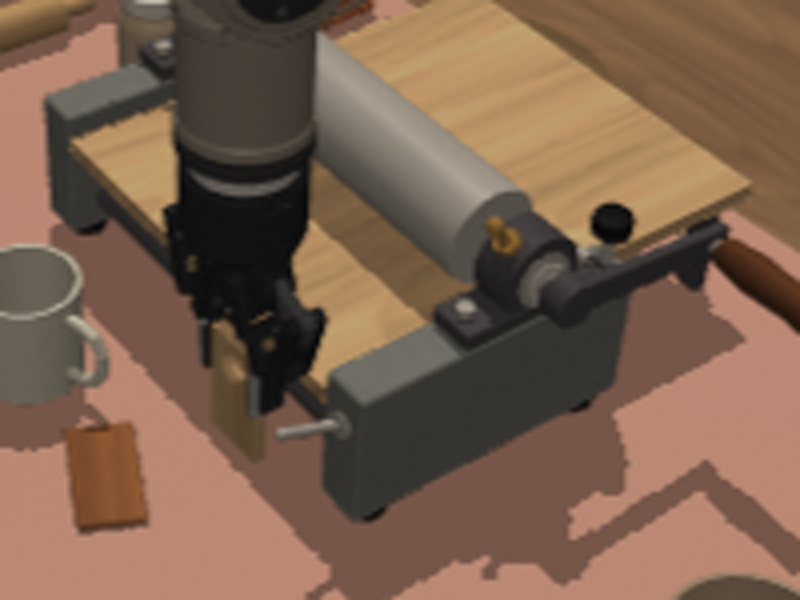

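View pics/wrist3.png

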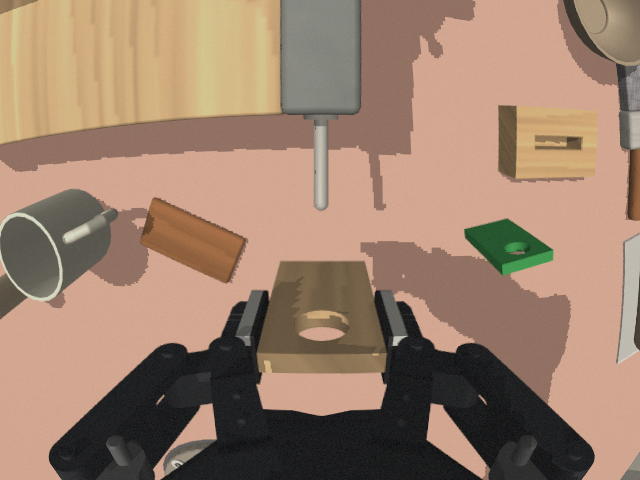

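```bash
python3 - <<'E'
from h import *
f=load('wrist');w=fcloud(f)
t=w[350:368,275:375].reshape(-1,3);print('tag top strip',np.nanmedian(t,0),np.nanmin(t,0),np.nanmax(t,0))
t=w[275:300,290:350].reshape(-1,3);print('tag face',np.nanmedian(t,0))
p=w[118:212,310:332].reshape(-1,3);p=p[(p[:,2]>.08)&(p[:,2]<.13)&(p[:,0]<.49)]
c,d=fit(p);print('hook',c,d/d[0],p.min(0),p.max(0))
f=load('side');ws=cloud(f);c=f['color'].astype(int)
reg=np.zeros(c.shape[:2],bool);reg[255:300,300:320]=1
p=ws[reg];p=p[(p[:,0]<.44)&(p[:,2]>.05)];c_,d=fit(p);print('side tag',len(p),p.min(0),p.max(0),np.median(p,0))
E
```

```text
tag top strip [ 0.41985815 -0.15124541  0.20630299] [ 0.41414955 -0.16886054  0.20269088] [ 0.42416129 -0.13329324  0.20836431]
tag face [ 0.42217526 -0.14930056  0.15541389]
hook [ 0.46869782 -0.15344742  0.10717122] [ 1.         -0.06584557 -0.35741631] [ 0.44761194 -0.15854575  0.09612423] [ 0.48994488 -0.14836303  0.11563841]
side tag 629 [ 0.39705393 -0.20628043  0.1199159 ] [ 0.42855734 -0.12262005  0.27244601] [ 0.41142993 -0.16688683  0.19685978]
```

>>> play_rows([
  [0,0,-25,0,0,0,40],
  [0,0,-55,0,0,0,40],
  [0,0,-72,0,0,0,40],
  [0,0,-78,0,0,0,40],
  [0,0,-78,0,0,0,40],
  [8,-0.5,-78,0,0,0,40],
  [16,-1,-78,0,0,0,40],
  [22,-1.5,-78,0,0,0,40],
  [22,-1.5,-78,0,0,0,40],
])

```text
clock: 4.8
tcp_pos: [0.4424, -0.152, 0.089]
orientation: [3.139, -0.111, 0.004]
contact_force: [0.1, 0.3, 0.6]
grip_width: 0.0454
```

```bash
python3 - <<'E'
from h import *
o=r.get_obs();print(o['clock'],o['tcp_pos'],o['orientation'],o['contact_force'])
for n in('side','wrist'): f=grab(n,n+'4')
a=cv2.resize(load('side')['color'][230:330,270:370],None,fx=4,fy=4,interpolation=cv2.INTER_CUBIC)
b=cv2.resize(load('wrist')['color'][150:400,220:420],(400,500),interpolation=cv2.INTER_CUBIC)
im=np.zeros((500,800,3),np.uint8);im[:400,:400]=a;im[:,400:]=b
cv2.imwrite('pics/c4.png',im)
E
```

```text
4.8 [ 0.44242043 -0.15198815  0.08898623] [ 3.1393333  -0.11054096  0.00370014] [0.14587363 0.26811935 0.59659715]
```

View pics/c4.png

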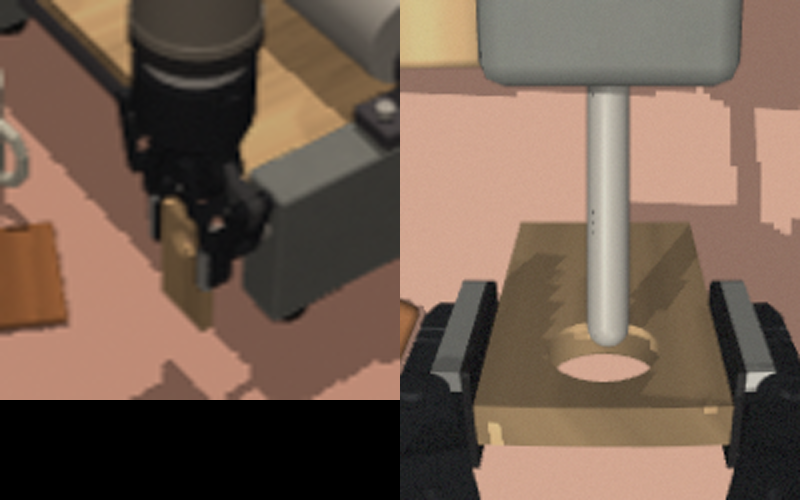

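>>> play_rows([
  [4,-0.3,-0.5,0,0,0,40],
  [8,-0.6,-2,0,0,0,40],
  [12,-0.9,-3.5,0,0,0,40],
  [16,-1.1,-5,0,0,0,40],
  [20,-1.4,-6.5,0,0,0,40],
  [24,-1.7,-8,0,0,0,40],
  [27,-1.9,-9,0,0,0,40],
  [27,-1.9,-9,0,0,0,40],
])

```text
clock: 5.7
tcp_pos: [0.4679, -0.1537, 0.0791]
orientation: [-3.14, 0.111, -0.0]
contact_force: [-1.0, 0.3, -0.5]
grip_width: 0.0454
```

```bash
python3 - <<'E'
from h import *
o=r.get_obs();print(o['clock'],o['tcp_pos'],o['orientation'],o['contact_force'])
for n in('side','wrist'): f=grab(n,n+'5')
a=cv2.resize(load('side')['color'][230:330,270:370],None,fx=4,fy=4,interpolation=cv2.INTER_CUBIC)
b=cv2.resize(load('wrist')['color'][150:400,220:420],(400,500),interpolation=cv2.INTER_CUBIC)
im=np.zeros((500,800,3),np.uint8);im[:400,:400]=a;im[:,400:]=b
cv2.imwrite('pics/c5.png',im)
E
```

```text
5.7 [ 0.46789708 -0.15371651  0.07912985] [-3.13959588e+00  1.10868820e-01 -3.54139817e-05] [-0.95597631  0.34135859 -0.46743311]
```

View pics/c5.png

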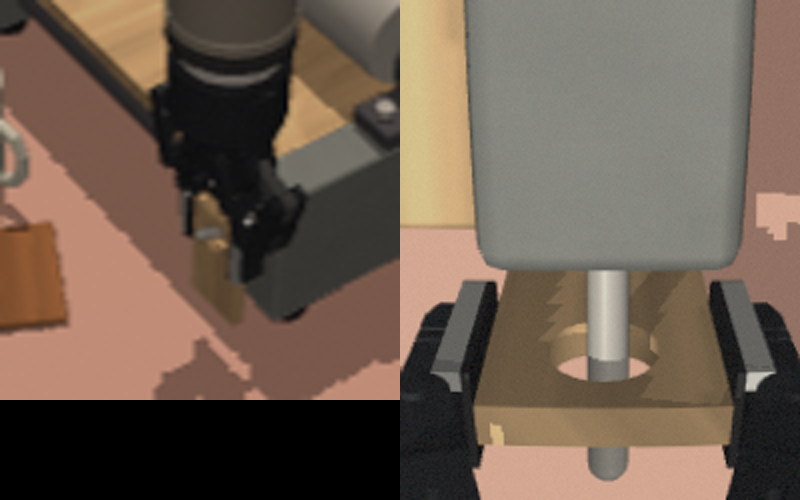

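>>> play_rows([
  [2,0,-2,0,0,0,40],
  [3,0,-5,0,0,0,40],
  [3,0,-6,0,0,0,40],
  [3,0,-6,0,0,0,40],
])

```text
clock: 6.2
tcp_pos: [0.4729, -0.1544, 0.0754]
orientation: [3.139, -0.112, 0.008]
contact_force: [-1.3, 0.2, 15.8]
grip_width: 0.0457
```

>>> play_rows([
  [0,0,0,0,0,0,50],
  [0,0,0,0,0,0,60],
  [0,0,0,0,0,0,70],
  [0,0,0,0,0,0,75],
  [0,0,0,0,0,0,75],
])

```text
clock: 6.7
tcp_pos: [0.4703, -0.1537, 0.0731]
orientation: [-3.14, 0.111, 0.001]
contact_force: [0.2, -0.0, 0.8]
grip_width: 0.0751
```

```bash
python3 - <<'E'
from h import *
o=r.get_obs();print(o['clock'],o['tcp_pos'],o['orientation'],o['contact_force'])
for n in('side','wrist'): f=grab(n,n+'6')
a=cv2.resize(load('side')['color'][230:330,270:370],None,fx=4,fy=4,interpolation=cv2.INTER_CUBIC)
b=cv2.resize(load('wrist')['color'][150:400,220:420],(400,500),interpolation=cv2.INTER_CUBIC)
im=np.zeros((500,800,3),np.uint8);im[:400,:400]=a;im[:,400:]=b
cv2.imwrite('pics/c6.png',im)
E
```

```text
6.7 [ 0.47027122 -0.15369439  0.07305135] [-3.13951749e+00  1.11114526e-01  8.76674359e-04] [ 0.16947277 -0.03120546  0.82462356]
```

View pics/c6.png

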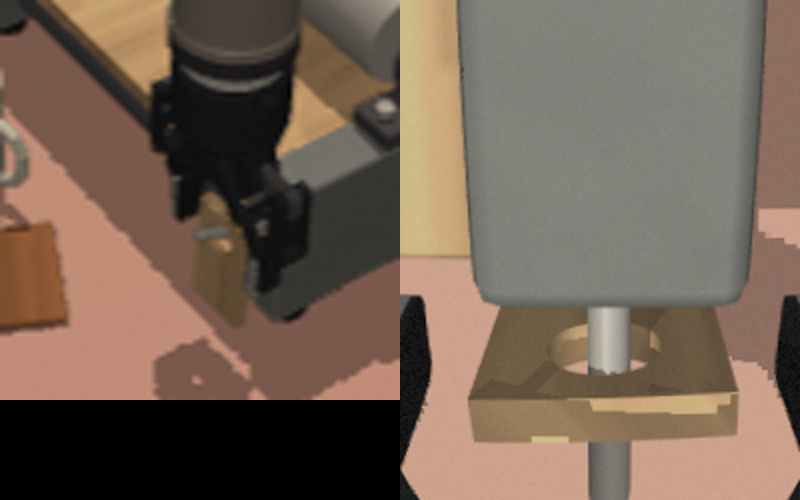

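>>> play_rows([
  [0,0,15,0,0,0,80],
  [0,0,40,0,0,0,85],
  [0,0,75,0,0,0,85],
  [0,5,115,0,0,0,85],
  [0,25,155,0,0,0,85],
  [5,60,185,0,0,0,85],
  [10,105,200,0,0,0,85],
  [20,150,210,0,0,0,85],
  [30,195,215,0,0,0,85],
  [40,240,215,0,0,0,85],
  [50,285,215,0,0,0,85],
  [50,320,215,0,0,0,85],
])

```text
clock: 8.0
tcp_pos: [0.5209, 0.1692, 0.2882]
orientation: [-3.139, 0.109, -0.0]
contact_force: [-0.4, -0.4, -0.2]
grip_width: 0.0849
```

>>> play_rows([
  [0,34,0,0,0,0,85],
  [0,34,0,0,0,0,85],
  [0,34,0,0,0,0,85],
  [0,34,0,0,0,0,85],
])

```text
clock: 8.4
tcp_pos: [0.5207, 0.1987, 0.2881]
orientation: [3.138, -0.114, -0.0]
contact_force: [0.1, 0.4, -0.6]
grip_width: 0.0848
```

```bash
python3 - <<'E'
from h import *
o=r.get_obs();print(o['clock'],o['tcp_pos'],o['orientation'],o['contact_force'],o['joints'])
for n in('side','top','wrist'): f=grab(n,n+'7')
a=cv2.resize(load('side')['color'][220:330,270:380],None,fx=4,fy=4,interpolation=cv2.INTER_CUBIC)
b=cv2.resize(load('side')['color'][150:250,200:300],None,fx=3.5,fy=3.5,interpolation=cv2.INTER_CUBIC)
im=np.zeros((500,800,3),np.uint8);im[:440,:440]=a;im[:350,450:]=b
cv2.imwrite('pics/c7.png',im)
E
```

```text
8.4 [0.52066805 0.19867623 0.28805734] [ 3.13843615e+00 -1.13897649e-01 -4.59417051e-04] [ 0.11606271  0.41281394 -0.59971346] [-0.20385898  0.25441555 -0.32875367  1.7535935   0.09002542  1.14901876
 -2.20309618]
```

View pics/c7.png

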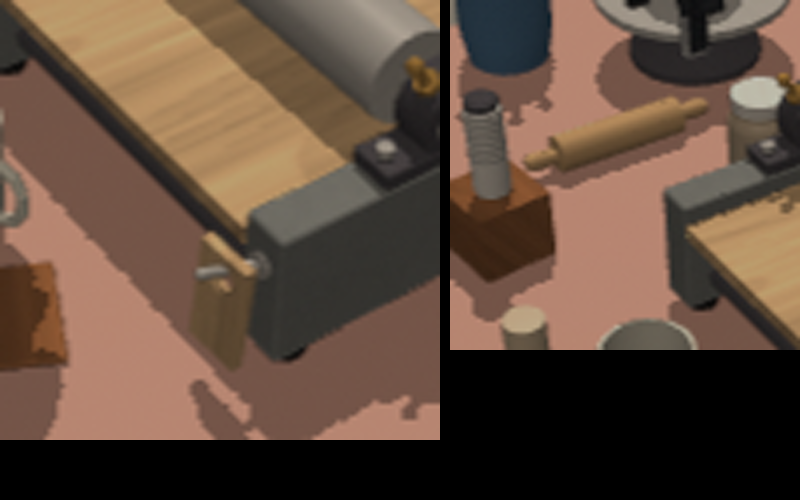

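View pics/wrist7.png

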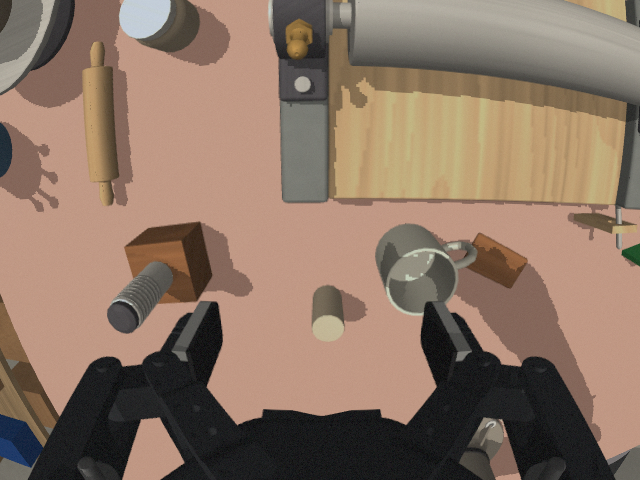

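```bash
python3 - <<'E'
from h import *
def brass(f,box):
    u0,v0,u1,v1=box;h=cv2.cvtColor(f['color'],cv2.COLOR_BGR2HSV)
    m=((h[...,0]>8)&(h[...,0]<28)&(h[...,1]>120)&(h[...,2]>60));k=np.zeros_like(m);k[v0:v1,u0:u1]=1
    return m&k
yaw=np.deg2rad(-4.1);X=np.array([np.cos(yaw),np.sin(yaw),0]);Y=np.array([-np.sin(yaw),np.cos(yaw),0]);Z=np.array([0,0,1.])
M=np.c_[X,Y,Z]
for n,box in (('top',(218,170,245,200)),('side',(285,165,312,190)),('wrist',(275,10,325,65))):
    f=load(n);w=(fcloud if n=='wrist' else cloud)(f);m=brass(f,box);p=w[m];p=p[~np.isnan(p[:,0])&(p[:,2]>.16)]
    q=p@M
    print(n,m.sum(),len(p),np.median(p,0).round(4),'machine axes med',np.median(q,0).round(4))
    c,d=fit(q);print('  dir',d.round(3),'c',c.round(4)); t=q[np.argsort(q[:,2])][-8:];print('  highest',t.mean(0).round(4), ' front',q[np.argsort(q[:,0])][:8].mean(0).round(4))
    if n!='top':
        u0,v0,u1,v1=box;cv2.imwrite('pics/nip_'+n+'.png',cv2.resize(f['color'][v0-10:v1+10,u0-10:u1+10],None,fx=8,fy=8,interpolation=cv2.INTER_CUBIC))
f=load('wrist');w=fcloud(f);p=w[105:200,278:332].reshape(-1,3);p=p[(p[:,2]>.12)&(p[:,2]<.13)];rect('frameL',p);q=p@M;print('lat range',np.percentile(q[:,1],[1,50,99]),'front',np.percentile(q[:,0],1))
f=load('top');w=cloud(f);p=w[200:252,215:250].reshape(-1,3);p=p[(p[:,2]>.12)&(p[:,2]<.13)];q=p@M;print('top lat range',np.percentile(q[:,1],[1,50,99]),'front',np.percentile(q[:,0],1))
E
```

```text
top 66 66 [0.65   0.2023 0.1954] machine axes med [0.6339 0.2483 0.1954]
  dir [-0.594  0.054  0.803] c [0.633  0.2487 0.199 ]
  highest [0.6235 0.2491 0.2135]  front [0.6207 0.2495 0.2101]
side 46 36 [0.6482 0.1984 0.193 ] machine axes med [0.6323 0.2444 0.193 ]
  dir [ 0.624  0.046 -0.78 ] c [0.6331 0.245  0.1953]
  highest [0.6227 0.2446 0.2097]  front [0.6225 0.2451 0.2096]
wrist 825 820 [0.6508 0.2043 0.1957] machine axes med [0.6345 0.2502 0.1957]
  dir [-0.632  0.001  0.775] c [0.6333 0.2503 0.2007]
  highest [0.6248 0.2506 0.2145]  front [0.6194 0.2508 0.2094]
frameL 4488 med [0.5697 0.2104 0.1256] rect [568.6 210.8] [39.9 80.9] 86.6
lat range [0.2315921  0.25051835 0.27009392] front 0.5131992247259755
top lat range [0.23056825 0.24412671 0.26864242] front 0.5097233696273129
```

View pics/nip_wrist.png

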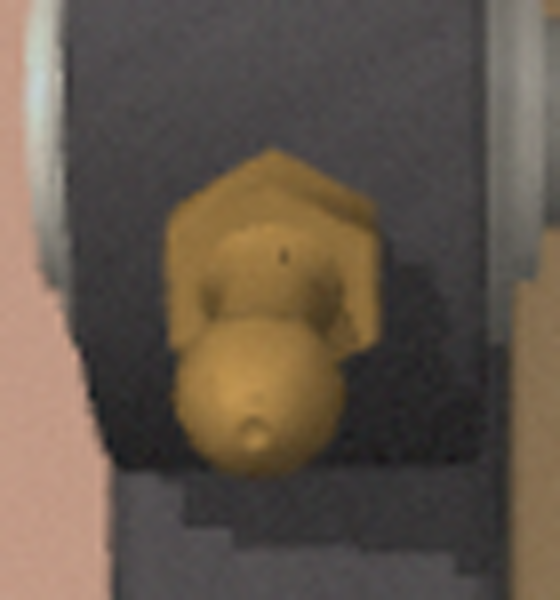

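View pics/nip_side.png

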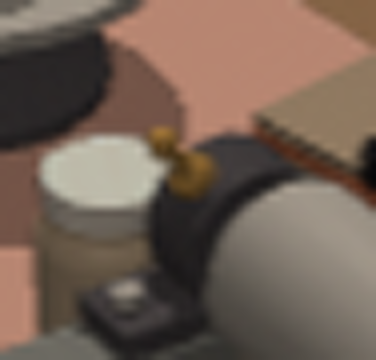

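```bash
cat >> h.py <<'E'
from scipy.optimize import least_squares
yaw=np.deg2rad(-4.1);X=np.array([np.cos(yaw),np.sin(yaw),0]);Y=np.array([-np.sin(yaw),np.cos(yaw),0]);Z=np.array([0,0,1.])
M=np.c_[X,Y,Z]
A=M@np.array([-np.sin(np.deg2rad(35)),0,np.cos(np.deg2rad(35))]) # nipple axis
def sphere(p,R):
    c0=p.mean(0)-np.array([0,0,R/2]);
    return least_squares(lambda c:np.linalg.norm(p-c,axis=1)-R,c0,loss='soft_l1',f_scale=.001).x
E
python3 - <<'E'
from h import *
f=load('wrist');w=fcloud(f)
v,u=np.indices((480,640));m=(np.hypot(u-297.5,v-49.4)<8.5)
p=w[m];c=sphere(p,.0065);print('head centre wrist',c.round(4),'machine',(c@M).round(4),'reproj',fproj(f,c))
# image-centre ray consistency at that depth
f=load('top');w=cloud(f);h=cv2.cvtColor(f['color'],cv2.COLOR_BGR2HSV)
print('proj head in top',proj(f,c),'side',proj(load('side'),c))
print('axis',A, 'origin',(c-.027*A).round(4))
f=load('side');cv2.imwrite('pics/n7.png',cv2.resize(f['color'][165:195,282:312],None,fx=16,fy=16,interpolation=cv2.INTER_NEAREST))
f=load('top');cv2.imwrite('pics/n7t.png',cv2.resize(f['color'][165:200,215:250],None,fx=16,fy=16,interpolation=cv2.INTER_NEAREST))
E
```

```text
Traceback (most recent call last):
  File "h.py", line 41, in sphere
    return least_squares(lambda c:np.linalg.norm(p-c,axis=1)-R,c0,loss='soft_l1',f_scale=.001).x
           ~~~~~~~~~~~~~^^^^^^^^^^^^^^^^^^^^^^^^^^^^^^^^^^^^^^^^^^^^^^^^^^^^^^^^^^^^^^^^^^^^^^
ValueError: Initial guess is outside of provided bounds
```

```bash
sed -i 's/    c0=p.mean(0)/    p=p[np.isfinite(p).all(1)];c0=p.mean(0)/' h.py
python3 - <<'E'
from h import *
f=load('wrist');w=fcloud(f)
v,u=np.indices((480,640));m=(np.hypot(u-297.5,v-49.4)<8.5)
p=w[m];c=sphere(p,.0065);print('head centre wrist',c.round(4),'machine',(c@M).round(4),'reproj',fproj(f,c))
f=load('top');w=cloud(f);h=cv2.cvtColor(f['color'],cv2.COLOR_BGR2HSV)
print('proj head in top',proj(f,c),'side',proj(load('side'),c))
print('axis',A, 'origin',(c-.027*A).round(4))
f=load('side');a=cv2.resize(f['color'][165:195,282:312],None,fx=13,fy=13,interpolation=cv2.INTER_NEAREST)
f=load('top');b=cv2.resize(f['color'][165:195,216:246],None,fx=13,fy=13,interpolation=cv2.INTER_NEAREST)
cv2.imwrite('pics/n7.png',np.hstack([a,b]))
E
```

```text
head centre wrist [0.6413 0.2053 0.2071] machine [0.6249 0.2506 0.2071] reproj (np.float64(296.8932933965656), np.float64(49.4709316580184))
proj head in top [227.98826715 186.8596681 ] side [294.41941538 171.91455527]
axis [-0.57210853  0.04100925  0.81915204] origin [0.6567 0.2042 0.185 ]
```

View pics/n7.png

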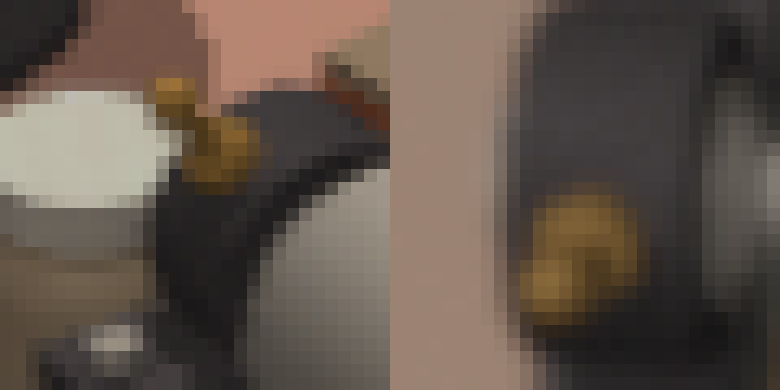

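>>> play_rows([
  [6,2,15,-0.009,-0.122,0,85],
  [12,4,30,-0.017,-0.244,0,85],
  [18,7,40,-0.026,-0.366,0,85],
  [24,10,50,-0.035,-0.487,0,85],
  [29,13,50,-0.0437,-0.6093,0,85],
  [29,13,50,-0.0437,-0.6093,0,85],
  [29,13,50,-0.0437,-0.6093,0,85],
  [29,13,50,-0.0437,-0.6093,0,85],
])

```text
clock: 9.35
tcp_pos: [0.5504, 0.2125, 0.3388]
orientation: [2.974, -0.109, 0.935]
contact_force: [-0.1, 0.5, 0.7]
grip_width: 0.0851
```

```bash
python3 - <<'E'
from h import *
from scipy.spatial.transform import Rotation as Ro
o=r.get_obs();print(o['clock'],o['tcp_pos'],o['orientation'],o['joints'].round(3),o['contact_force'])
Rt=Ro.from_rotvec(o['orientation']).as_matrix();print('tool z',Rt[:,2],'want',-A,'tool y',Rt[:,1],'Y',Y)
f=grab('wrist','wrist8')
c=np.array([.6413,.2053,.2071]);print('pred head',fproj(f,c),'origin',fproj(f,c-.027*A))
E
```

```text
9.35 [0.55040868 0.21246377 0.33881137] [ 2.9743337  -0.10868404  0.93489819] [-0.355  0.032 -0.351  2.028  0.66   0.735 -2.768] [-0.11786068  0.45864957  0.71944194]
tool z [ 0.57059377 -0.04175172 -0.82017043] want [ 0.57210853 -0.04100925 -0.81915204] tool y [-7.29826456e-02 -9.97333211e-01 -3.73661757e-06] Y [0.07149744 0.99744078 0.        ]
pred head (np.float64(323.33517393850576), np.float64(209.49796165927057)) origin (np.float64(323.13527882539233), np.float64(201.5641232536396))
```

View pics/wrist8.png

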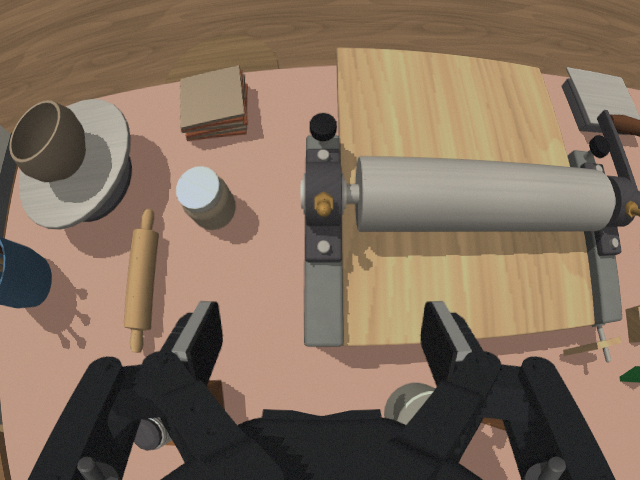

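>>> play_rows([
  [-5,10,0,0.009,0.122,0,85],
  [-20,35,-5,0.017,0.244,0,85],
  [-40,65,-10,0.026,0.366,0,85],
  [-60,100,-20,0.035,0.487,0,85],
  [-80,135,-30,0.0437,0.6093,0,85],
  [-100,165,-35,0.0437,0.6093,0,85],
  [-108,179,-35,0.0437,0.6093,0,85],
  [-108,179,-35,0.0437,0.6093,0,85],
])

```text
clock: 10.2
tcp_pos: [0.4402, 0.3945, 0.3035]
orientation: [-3.138, 0.104, 0.002]
contact_force: [0.4, 0.6, -0.1]
grip_width: 0.085
```

>>> play_rows([
  [0,0,0,0,0,0.143,85],
  [0,0,0,0,0,0.286,85],
  [0,0,0,0,0,0.429,85],
  [0,0,0,0,0,0.571,85],
  [0,0,0,0,0,0.714,85],
  [0,0,0,0,0,0.857,85],
  [0,0,0,0,0,1.0,85],
  [0,0,0,0,0,1.143,85],
  [0,0,0,0,0,1.286,85],
  [0,0,0,0,0,1.429,85],
  [0,0,0,0,0,1.571,85],
  [0,0,0,0,0,1.571,85],
])

```text
clock: 11.4
tcp_pos: [0.4432, 0.3903, 0.3039]
orientation: [2.299, 2.139, 0.001]
contact_force: [0.2, 0.7, -0.3]
grip_width: 0.0849
```

```bash
python3 - <<'E'
from h import *
from scipy.spatial.transform import Rotation as Ro
o=r.get_obs();print(o['clock'],o['tcp_pos'],o['orientation'],o['joints'].round(3),o['contact_force'])
Rt=Ro.from_rotvec(o['orientation']).as_matrix();print('tool z',Rt[:,2],'tool y',Rt[:,1])
f=grab('wrist','wrist9');w=fcloud(f)
p=w.reshape(-1,3);p=p[(np.abs(p[:,0]-.442)<.06)&(np.abs(p[:,1]-.391)<.06)]
rect('stand',p[(p[:,2]>.066)&(p[:,2]<.074)]);rect('gun',p[(p[:,2]>.165)&(p[:,2]<.185)]);rect('barrel',p[(p[:,2]>.08)&(p[:,2]<.185)])
E
```

```text
11.4 [0.44316339 0.39031064 0.30386618] [2.29902615e+00 2.13938880e+00 9.16488881e-04] [-0.277  0.361 -0.715  1.639  0.249  1.235 -1.115] [ 0.18718662  0.67338319 -0.32751985]
tool z [ 1.19698591e-03 -4.29526830e-04 -9.99999191e-01] tool y [ 0.99741533 -0.07184119  0.00122475]
stand 3360 med [0.4457 0.4069 0.0707] rect [442.6 392. ] [76.5 76.9] 1.6
gun 1332 med [0.4427 0.3935 0.172 ] rect [442.6 392.2] [32.1 32.1] 86.3
barrel 2177 med [0.4431 0.4002 0.1704] rect [442.8 393.5] [34.8 35.6] 86.3
```

View pics/wrist9.png

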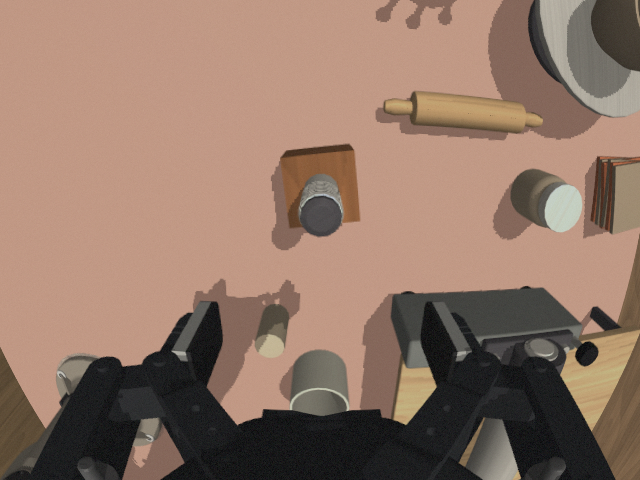

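>>> play_rows([
  [-0.5,1.5,-45,0,0,0,85],
  [-0.5,1.5,-90,0,0,0,85],
  [-0.5,1.5,-130,0,0,0,80],
  [-0.5,1.5,-160,0,0,0,75],
  [-0.5,1.5,-182,0,0,0,65],
  [-0.5,1.5,-191,0,0,0,55],
  [-0.5,1.5,-191,0,0,0,50],
])

```text
clock: 12.15
tcp_pos: [0.4412, 0.3927, 0.1116]
orientation: [2.301, 2.138, -0.003]
contact_force: [0.4, 0.6, -1.0]
grip_width: 0.0501
```

>>> play_rows([
  [0,0,0,0,0,0,30],
  [0,0,0,0,0,0,25],
  [0,0,0,0,0,0,25],
  [0,0,0,0,0,0,25],
  [0,0,0,0,0,0,25],
], grip_force=90)

```text
clock: 12.65
tcp_pos: [0.4423, 0.3943, 0.1139]
orientation: [2.299, 2.14, 0.005]
contact_force: [1.2, -0.9, 6.7]
grip_width: 0.0344
```

```bash
python3 - <<'E'
from h import *
o=r.get_obs();print(o['clock'],o['tcp_pos'],o['orientation'],o['contact_force'],o['moment'])
grab('wrist','wrist10')
E
```

```text
12.65 [0.44226683 0.39432538 0.11390194] [2.29875151 2.14031397 0.00472179] [ 1.24926929 -0.90736805  6.7187802 ] [-0.37490507 -0.35320564  0.03265277]
```

View pics/wrist10.png

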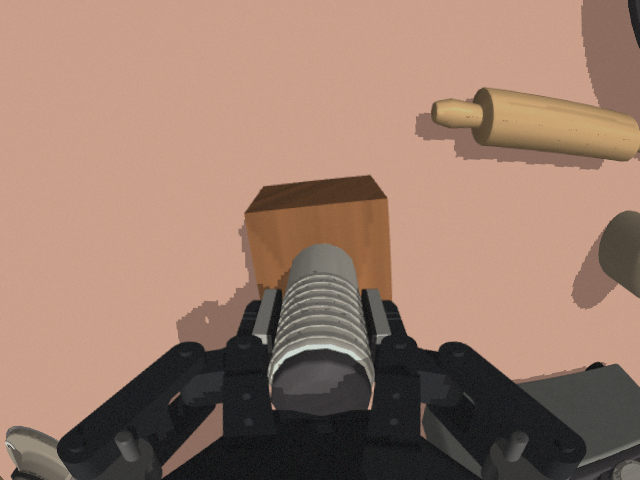

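>>> play_rows([
  [0,0,15,0,0,0,25],
  [0,0,35,0,0,0,25],
  [0,0,60,0,0,0,25],
  [0,0,90,0,0,0,25],
  [0,0,120,0,0,0,25],
  [0,0,145,0,0,0,25],
  [0,0,160,0,0,0,25],
  [0,0,160,0,0,0,25],
])

```text
clock: 13.5
tcp_pos: [0.4411, 0.3946, 0.2744]
orientation: [-2.298, -2.142, -0.005]
contact_force: [0.7, 0.3, -5.1]
grip_width: 0.0342
```

```bash
python3 - <<'E'
from h import *
from scipy.spatial.transform import Rotation as Ro
o=r.get_obs();print(o['clock'],o['tcp_pos'],o['contact_force'],o['joints'].round(3))
Rt=Ro.from_rotvec(o['orientation']).as_matrix();print('tool z',Rt[:,2],'tool y',Rt[:,1])
for n in('side','top','wrist'): f=grab(n,n+'11')
a=cv2.resize(load('side')['color'][80:280,150:300],None,fx=3,fy=3,interpolation=cv2.INTER_CUBIC)
b=cv2.resize(load('wrist')['color'][150:450,220:420],(400,600),interpolation=cv2.INTER_CUBIC)
im=np.zeros((600,800,3),np.uint8);im[:600,:400]=a[:,:400];im[:,400:]=b
cv2.imwrite('pics/c11.png',im)
E
```

```text
13.5 [0.44111124 0.39456835 0.27442838] [ 0.65313787  0.25632318 -5.14713014] [-0.287  0.386 -0.713  1.676  0.271  1.177 -1.138]
tool z [ 0.00225326  0.00223943 -0.99999495] tool y [ 0.99752504 -0.07028098  0.0020903 ]
```

View pics/c11.png

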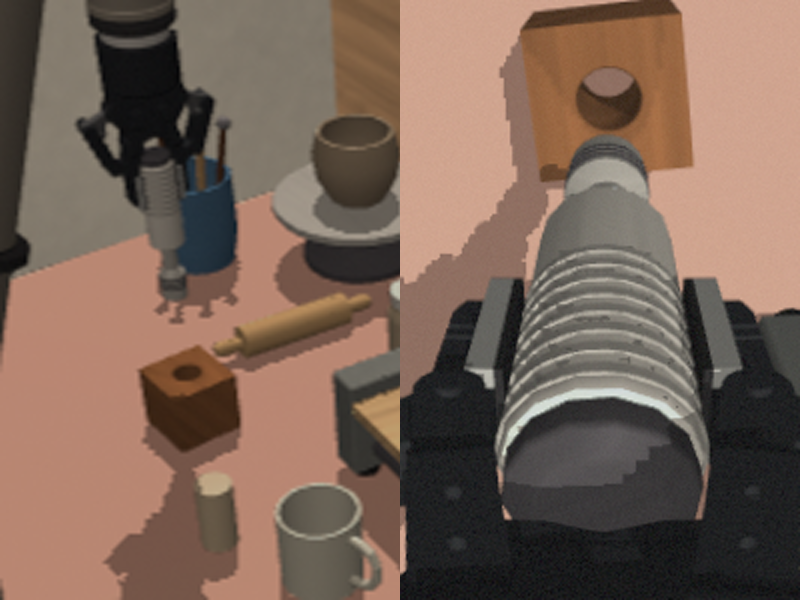

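```bash
python3 - <<'E'
from h import *
from scipy.spatial.transform import Rotation as Ro
o=r.get_obs();T=o['tcp_pos'];Rt=Ro.from_rotvec(o['orientation']).as_matrix()
P={}
for n in('side','top','wrist'):
    f=load(n);w=(fcloud if n=='wrist' else cloud)(f).reshape(-1,3);q=(w-T)@Rt
    P[n]=q[(np.hypot(q[:,0],q[:,1])<.03)&(q[:,2]>-.06)&(q[:,2]<.125)]
    print(n,len(P[n]))
def circ(p,R):
    s=least_squares(lambda c:np.hypot(p[:,0]-c[0],p[:,1]-c[1])-R,[0,0],loss='soft_l1',f_scale=.001);return s.x*1000,s.fun.std()*1000
for n in('side','wrist'):
    for a in range(-50,120,10):
        p=P[n];p=p[(p[:,2]>a/1e3)&(p[:,2]<a/1e3+.01)]
        if len(p)<12: continue
        for R in (.018,.014):
            print(n,a,len(p),R,*np.round(circ(p,R)[0],1),round(circ(p,R)[1],2),end=' | ')
        print()
E
```

```text
side 610
top 627
wrist 19853
side -50 53 0.018 -1.2 -1.1 3.76 | side -50 53 0.014 -5.6 -1.8 4.77 | 
side -40 63 0.018 -1.4 0.6 4.26 | side -40 63 0.014 -5.7 -0.6 5.55 | 
side -30 57 0.018 -2.5 -1.3 3.66 | side -30 57 0.014 -6.4 -2.5 4.94 | 
side -20 54 0.018 -1.7 -1.1 4.22 | side -20 54 0.014 -5.8 -2.4 5.48 | 
side -10 44 0.018 -1.1 -0.3 3.12 | side -10 44 0.014 -5.7 -1.1 3.82 | 
side 0 35 0.018 -1.3 -0.4 2.47 | side 0 35 0.014 -6.2 -2.4 2.27 | 
side 10 35 0.018 -0.8 -0.4 2.43 | side 10 35 0.014 -5.2 -2.8 2.57 | 
side 20 33 0.018 -0.9 -0.2 2.2 | side 20 33 0.014 -5.8 -1.7 2.48 | 
side 30 35 0.018 -0.1 0.6 2.47 | side 30 35 0.014 -4.7 -0.6 2.65 | 
side 50 16 0.018 9.9 2.4 3.38 | side 50 16 0.014 5.7 1.5 3.14 | 
side 60 17 0.018 9.2 4.9 3.43 | side 60 17 0.014 5.7 2.6 3.15 | 
side 70 28 0.018 5.4 1.2 3.0 | side 70 28 0.014 0.7 0.8 2.69 | 
side 80 27 0.018 4.3 2.7 2.63 | side 80 27 0.014 -0.2 1.0 2.3 | 
side 90 22 0.018 4.4 2.9 2.17 | side 90 22 0.014 0.1 1.2 1.81 | 
wrist -50 3293 0.018 -1.6 -0.3 4.12 | wrist -50 3293 0.014 3.0 -0.2 4.67 | 
wrist -40 2575 0.018 -0.8 -0.3 3.61 | wrist -
[... 187 characters left out ...]
t -10 1050 0.018 -1.4 0.0 2.96 | wrist -10 1050 0.014 3.2 0.0 3.66 | 
wrist 0 536 0.018 -1.8 0.1 0.41 | wrist 0 536 0.014 2.7 0.1 0.96 | 
wrist 10 563 0.018 -2.0 0.2 0.3 | wrist 10 563 0.014 2.5 0.3 0.99 | 
wrist 20 474 0.018 -2.1 0.3 0.28 | wrist 20 474 0.014 2.5 0.4 0.98 | 
wrist 30 405 0.018 -2.1 0.4 0.28 | wrist 30 405 0.014 2.4 0.5 0.99 | 
wrist 60 21 0.018 -11.8 -1.0 0.28 | wrist 60 21 0.014 -7.8 -0.4 0.23 | 
wrist 70 588 0.018 -9.6 0.8 1.93 | wrist 70 588 0.014 -4.9 0.9 1.7 | 
wrist 80 166 0.018 -6.8 1.0 0.85 | wrist 80 166 0.014 -2.3 1.0 0.35 | 
wrist 90 140 0.018 -6.9 1.1 0.67 | wrist 90 140 0.014 -2.5 1.1 0.31 | 
wrist 100 40 0.018 -7.0 1.3 0.64 | wrist 100 40 0.014 -2.7 1.1 0.35 |
```

>>> play_rows([
  [0,0,25,0,0,0,25],
  [5,-15,50,0,0,0,25],
  [20,-45,70,-0.006,-0.08,0,25],
  [40,-80,75,-0.014,-0.2,0,25],
  [65,-115,75,-0.0227,-0.32,0,25],
  [90,-150,75,-0.0315,-0.44,0,25],
  [105,-172,70,-0.039,-0.55,0,25],
  [112,-181,62,-0.0437,-0.6093,0,25],
  [112,-181,57,-0.0437,-0.6093,0,25],
  [112,-181,57,-0.0437,-0.6093,0,25],
  [112,-181,57,-0.0437,-0.6093,0,25],
  [112,-181,57,-0.0437,-0.6093,0,25],
])

```text
clock: 14.85
tcp_pos: [0.5533, 0.2141, 0.3298]
orientation: [1.93, 1.799, 0.568]
contact_force: [-0.0, 0.1, -4.2]
grip_width: 0.034
```

```bash
python3 - <<'E'
from h import *
from scipy.spatial.transform import Rotation as Ro
o=r.get_obs();print(o['clock'],o['tcp_pos'],o['contact_force'],o['joints'].round(3))
Rt=Ro.from_rotvec(o['orientation']).as_matrix();print('tool z',Rt[:,2],-A,'tool y',Rt[:,1])
for n in('side','top','wrist'): f=grab(n,n+'12')
a=cv2.resize(load('side')['color'][100:240,230:350],None,fx=3.3,fy=3.3,interpolation=cv2.INTER_CUBIC)
b=cv2.resize(load('wrist')['color'][100:400,220:420],(400,600),interpolation=cv2.INTER_CUBIC)
im=np.zeros((600,800,3),np.uint8);im[:a.shape[0],:a.shape[1]]=a;im[:,400:]=b
cv2.imwrite('pics/c12.png',im)
E
```

```text
14.85 [0.55333917 0.21405959 0.32983312] [-0.02165612  0.11219319 -4.22281392] [-0.106  0.066 -0.609  2.022  0.711  0.73  -1.237]
tool z [ 0.57190601 -0.03939307 -0.81937275] [ 0.57210853 -0.04100925 -0.81915204] tool y [ 0.81735556 -0.05746332  0.57326072]
```

View pics/c12.png

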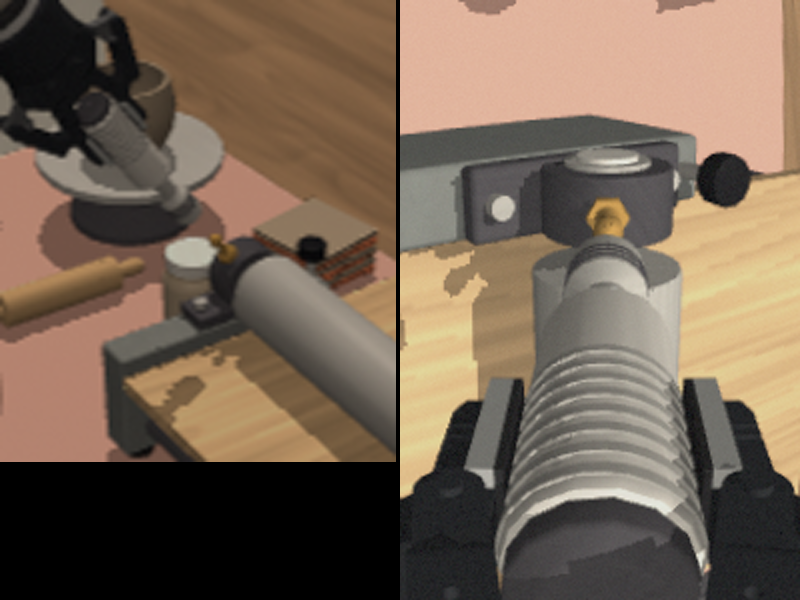

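View pics/top12.png

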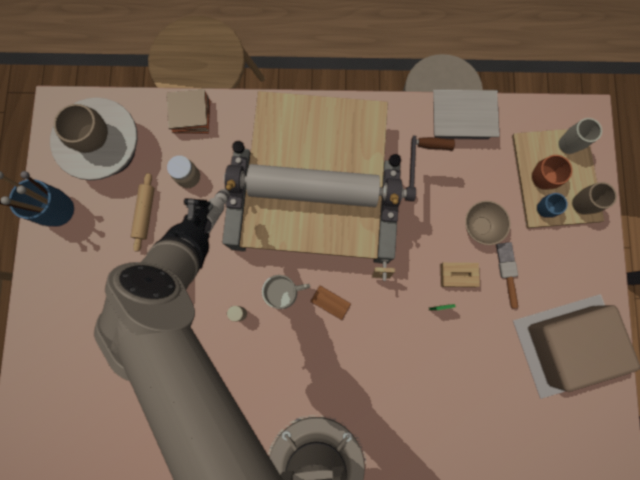

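```bash
cat > meas.py <<'E'
from h import *
from scipy.spatial.transform import Rotation as Ro
o=r.get_obs();T=o['tcp_pos'];Rt=Ro.from_rotvec(o['orientation']).as_matrix()
def circ(p,R):
    s=least_squares(lambda c:np.hypot(p[:,0]-c[0],p[:,1]-c[1])-R,[0,0],loss='soft_l1',f_scale=.001);return s.x*1000,s.fun.std()*1000
H=np.array([.6413,.2053,.2071]);print('est head in tool mm',((H-T)@Rt*1000).round(1),'axis in tool',(A@Rt).round(3))
for n in('wrist','side'):
    f=load(n);w=(fcloud if n=='wrist' else cloud)(f);q=((w-T)@Rt)
    hsv=cv2.cvtColor(f['color'],cv2.COLOR_BGR2HSV);m=(hsv[...,0]>8)&(hsv[...,0]<28)&(hsv[...,1]>120)&(hsv[...,2]>60)
    near=(np.linalg.norm(w-H,axis=2)<.035)
    b=q[m&near];print(n,'brass n',len(b))
    if len(b)>10:
        print('  brass: med',(np.median(b,0)*1000).round(1)); 
        for a in range(100,200,6):
            s=b[(b[:,2]*1000>a)&(b[:,2]*1000<a+6)]
            if len(s)>4: print('   z',a,len(s),'x',(np.percentile(s[:,0],[2,98])*1000).round(1),'y',(np.percentile(s[:,1],[2,98])*1000).round(1))
    qq=q.reshape(-1,3);mm=(~m).reshape(-1);g=qq[(np.hypot(qq[:,0],qq[:,1])<.03)&mm]
    for a,R in((5,18),(20,18),(30,18),(85,14),(95,14),(102,14)):
        p=g[(g[:,2]*1000>a)&(g[:,2]*1000<a+9)]
        if len(p)>8: print('  gun slice',a,len(p),*[np.round(v,1) for v in circ(p,R/1000)],'zmax',round(p[:,2].max()*1000,1))
E
python3 meas.py
```

```text
est head in tool mm [ -1.9   2.1 151.1] axis in tool [ 0.001  0.    -1.   ]
wrist brass n 305
  brass: med [  1.8   2.5 169.7]
   z 142 70 x [-1.7  3.3] y [-2.4  7.4]
   z 148 46 x [-1.4  4.7] y [-3.2  8.3]
   z 160 6 x [1.3 2. ] y [0.1 4.2]
   z 166 148 x [-4.6  6.5] y [-5.2  9.7]
   z 172 30 x [-4.8  6.5] y [-6.2 10.6]
  gun slice 5 521 [-2.1  0.5] 0.3 zmax 14.0
  gun slice 20 437 [-2.2  0.6] 0.3 zmax 29.0
  gun slice 30 363 [-2.2  0.7] 0.3 zmax 39.0
  gun slice 85 137 [-2.4  1.2] 0.3 zmax 93.9
  gun slice 95 118 [-2.8  1.4] 0.3 zmax 104.0
  gun slice 102 23 [-3.   1.6] 0.2 zmax 105.8
side brass n 37
  brass: med [ -7.1   1.2 172.1]
   z 142 5 x [-10.4  -2. ] y [-1.8  3. ]
   z 166 5 x [-13.5  -6.6] y [-5.6  5.4]
   z 172 15 x [-14.   5.] y [-6.2  8.5]
  gun slice 5 30 [-2.  -0.5] 1.8 zmax 13.9
  gun slice 20 33 [-1.8 -1.1] 1.7 zmax 29.0
  gun slice 30 22 [-0.9 -1.1] 1.9 zmax 37.9
  gun slice 85 24 [-2.4 -0. ] 2.1 zmax 93.8
  gun slice 95 19 [-2.2 -0.6] 1.7 zmax 102.7
```

>>> play_rows([
  [5,0,-6,0,0,0,25],
  [10,-0.3,-13,0,0,0,25],
  [15,-0.6,-20,0,0,0,25],
  [19,-0.8,-26,0,0,0,25],
  [21.3,-1,-29,0,0,0,25],
  [21.3,-1,-29,0,0,0,25],
  [21.3,-1,-29,0,0,0,25],
])

```text
clock: 15.7
tcp_pos: [0.5743, 0.2119, 0.3003]
orientation: [1.93, 1.798, 0.566]
contact_force: [0.4, 0.1, -3.5]
grip_width: 0.0343
```

```bash
cat > look.py <<'E'
import sys
from h import *
k=sys.argv[1]
o=r.get_obs();print(o['clock'],o['tcp_pos'],o['contact_force'],o['joints'].round(3))
for n in('side','wrist'): f=grab(n,n+k)
a=cv2.resize(load('side')['color'][130:210,250:320],None,fx=5.5,fy=5.5,interpolation=cv2.INTER_CUBIC)
b=cv2.resize(load('wrist')['color'][150:300,270:370],(400,600),interpolation=cv2.INTER_CUBIC)
im=np.zeros((600,800,3),np.uint8);im[:a.shape[0],:a.shape[1]]=a;im[:,400:]=b
cv2.imwrite('pics/c%s.png'%k,im)
E
python3 look.py 13; python3 meas.py
```

```text
15.7 [0.57430617 0.21185283 0.30028361] [ 0.38580298  0.1276822  -3.54029418] [-0.115  0.133 -0.591  2.029  0.805  0.692 -1.311]
est head in tool mm [ -1.9   1.3 115.3] axis in tool [ 0.     0.001 -1.   ]
wrist brass n 144
  brass: med [  3.8   1.4 135.6]
   z 130 96 x [-0.1  6.4] y [-5.7  9.2]
   z 136 45 x [-1.2  6.8] y [-6.6  9.5]
  gun slice 5 517 [-2.4  0.3] 0.3 zmax 14.0
  gun slice 20 431 [-2.4  0.4] 0.3 zmax 29.0
  gun slice 30 365 [-2.5  0.5] 0.3 zmax 39.0
  gun slice 85 147 [-2.7  1. ] 0.3 zmax 94.0
  gun slice 95 110 [-3.1  1.1] 0.4 zmax 103.9
  gun slice 102 25 [-3.4  1.4] 0.3 zmax 106.4
side brass n 27
  brass: med [ -6.9   0.5 136.4]
   z 130 8 x [-12.7  -2. ] y [-5.4  4.4]
   z 136 9 x [-12.6   2.9] y [-7.4  7.9]
  gun slice 5 27 [-2.7 -1.6] 1.6 zmax 13.8
  gun slice 20 30 [-2.8 -1.7] 2.1 zmax 29.0
  gun slice 30 26 [-3.1 -1.6] 1.5 zmax 37.7
  gun slice 85 20 [-2.7 -1.8] 1.5 zmax 93.5
  gun slice 95 20 [-2.8 -0.8] 1.4 zmax 103.7
  gun slice 102 9 [-1.9  0. ] 1.0 zmax 110.7
```

View pics/c13.png

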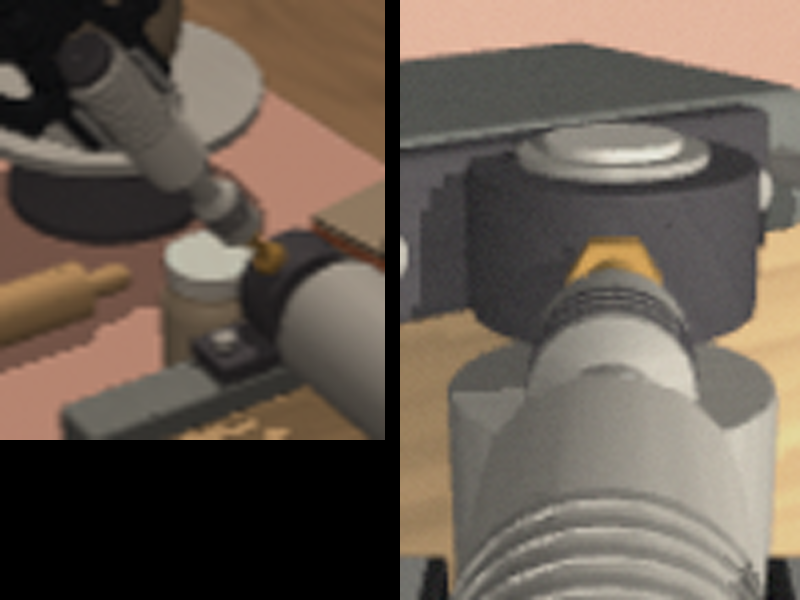

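>>> play_rows([
  [2.3,-0.2,-3.3,0,0,0,25],
  [4.6,-0.3,-6.6,0,0,0,25],
  [6.9,-0.5,-9.8,0,0,0,25],
  [8.6,-0.6,-12.3,0,0,0,25],
  [8.6,-0.6,-12.3,0,0,0,25],
])

```text
clock: 16.3
tcp_pos: [0.5833, 0.2114, 0.2878]
orientation: [1.93, 1.798, 0.567]
contact_force: [0.2, -0.1, -3.4]
grip_width: 0.0342
```

>>> play_rows([
  [1.7,-0.1,-2.5,0,0,0,25],
  [3.4,-0.2,-4.9,0,0,0,25],
  [5.1,-0.4,-7.4,0,0,0,25],
  [5.1,-0.4,-7.4,0,0,0,25],
])

```text
clock: 16.7
tcp_pos: [0.5884, 0.2104, 0.2798]
orientation: [1.93, 1.798, 0.566]
contact_force: [5.9, 0.7, -8.0]
grip_width: 0.0338
```

```bash
python3 look.py 14; python3 meas.py
```

```text
16.7 [0.58841349 0.21035158 0.27981388] [ 5.89627186  0.73246725 -7.98788491] [-0.124  0.178 -0.573  2.031  0.869  0.667 -1.361]
est head in tool mm [-1.3  1.8 90. ] axis in tool [ 0.    -0.001 -1.   ]
wrist brass n 0
  gun slice 5 536 [-2.2  0.4] 0.3 zmax 13.9
  gun slice 20 442 [-2.2  0.6] 0.3 zmax 29.0
  gun slice 30 377 [-2.2  0.6] 0.3 zmax 39.0
  gun slice 85 135 [-2.3  1.2] 0.3 zmax 93.9
  gun slice 95 117 [-2.6  1.3] 0.3 zmax 103.5
  gun slice 102 16 [-2.8  1.3] 0.2 zmax 105.3
side brass n 7
  gun slice 5 28 [-2.6 -1.5] 1.5 zmax 13.5
  gun slice 20 29 [-2.2 -0.9] 1.9 zmax 28.4
  gun slice 30 24 [-2.7 -1.2] 1.7 zmax 38.7
  gun slice 85 18 [-2.4 -0.9] 1.6 zmax 92.8
  gun slice 95 18 [-2.  -0.6] 2.0 zmax 103.6
```

View pics/c14.png

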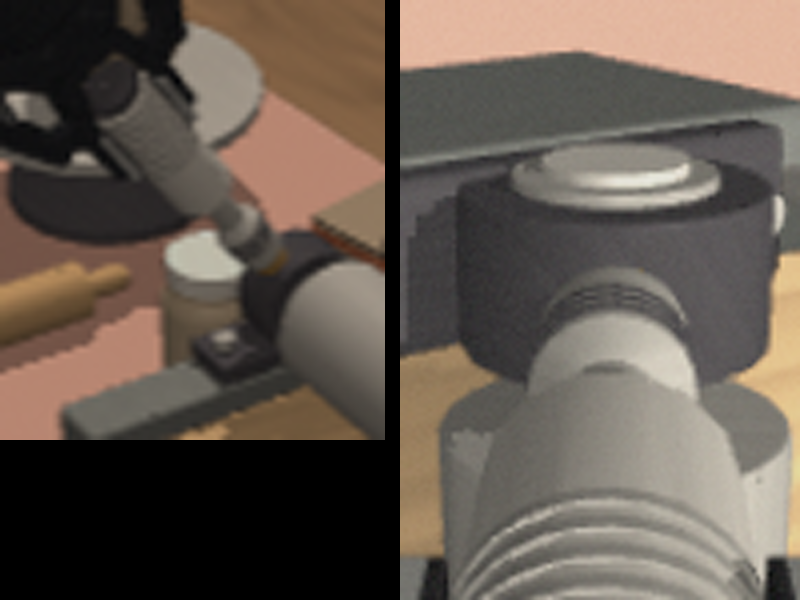

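The force step pulls the tool inward along the nipple axis by about 7 N, which means the coupler has snapped on. Next I push in.

>>> play_rows([
  [1.7,-0.1,-2.5,0,0,0,25],
  [3.4,-0.2,-4.9,0,0,0,25],
  [4.6,-0.3,-6.6,0,0,0,25],
  [5.7,-0.4,-8.2,0,0,0,25],
  [5.7,-0.4,-8.2,0,0,0,25],
  [5.7,-0.4,-8.2,0,0,0,25],
])

```text
clock: 17.4
tcp_pos: [0.5935, 0.2108, 0.2733]
orientation: [1.929, 1.797, 0.567]
contact_force: [-8.4, -0.6, 5.4]
grip_width: 0.0342
```

```bash
python3 look.py 15; python3 meas.py
```

```text
17.4 [0.59347957 0.2107643  0.27328733] [-8.37014791 -0.56287212  5.39903569] [-0.129  0.194 -0.567  2.03   0.894  0.66  -1.382]
est head in tool mm [-2.   1.4 81.8] axis in tool [-0.     0.001 -1.   ]
wrist brass n 0
  gun slice 5 521 [-2.4  0.4] 0.3 zmax 13.9
  gun slice 20 435 [-2.5  0.5] 0.3 zmax 29.0
  gun slice 30 359 [-2.6  0.6] 0.3 zmax 39.0
  gun slice 85 135 [-3.1  1.1] 0.3 zmax 94.0
  gun slice 95 56 [-3.6  1.3] 0.3 zmax 101.0
  gun slice 102 426 [-1.4  1.3] 2.5 zmax 111.0
side brass n 0
  gun slice 5 31 [-3.3 -1.5] 1.6 zmax 13.3
  gun slice 20 28 [-2.4 -1.5] 1.3 zmax 28.8
  gun slice 30 24 [-2.4 -1.1] 1.5 zmax 38.4
  gun slice 85 15 [-3.1 -0.6] 2.2 zmax 93.4
  gun slice 95 10 [-2.1  1.8] 1.8 zmax 101.2
  gun slice 102 28 [-3.  -2.4] 4.3 zmax 111.0
```

View pics/c15.png

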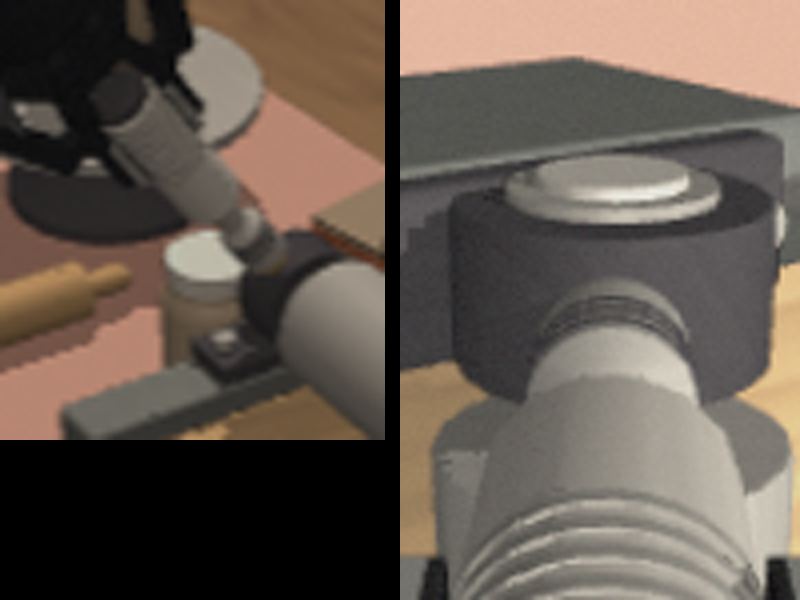

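The force along the axis is about 12 N, so the nozzle is in roughly 5 mm. I'll push about 5 mm further.

>>> play_rows([
  [1.5,-0.1,-2.1,0,0,0,25],
  [2.9,-0.2,-4.1,0,0,0,25],
  [2.9,-0.2,-4.1,0,0,0,25],
  [2.9,-0.2,-4.1,0,0,0,25],
  [2.9,-0.2,-4.1,0,0,0,25],
  [2.9,-0.2,-4.1,0,0,0,25],
])

```text
clock: 18.1
tcp_pos: [0.5963, 0.2106, 0.2694]
orientation: [1.928, 1.797, 0.567]
contact_force: [-9.1, -0.9, 7.5]
grip_width: 0.0341
```

```bash
python3 look.py 16; python3 meas.py; python3 - <<'E'
from h import *
f=grab('top','top16');o=r.get_obs();print(o['contact_force'],o['grip_width'],o['clock'])
print('axial',(o['contact_force']-np.array([.2,0,-3.5]))@A)
c=load('top')['color'];a=cv2.resize(c[240:300,350:420],None,fx=5,fy=5,interpolation=cv2.INTER_CUBIC)
s=load('side')['color'];b=cv2.resize(s[260:330,290:370],None,fx=5,fy=5,interpolation=cv2.INTER_CUBIC)
im=np.zeros((360,780,3),np.uint8);im[:300,:350]=a;im[:350,360:760]=b;cv2.imwrite('pics/tag16.png',im)
E
```

```text
18.1 [0.59626614 0.2106077  0.26936918] [-9.08375047 -0.89413416  7.48814131] [-0.131  0.203 -0.563  2.03   0.907  0.655 -1.393]
est head in tool mm [-2.1  1.2 77. ] axis in tool [-0.     0.001 -1.   ]
wrist brass n 0
  gun slice 5 523 [-2.5  0.3] 0.3 zmax 14.0
  gun slice 20 436 [-2.5  0.5] 0.3 zmax 29.0
  gun slice 30 362 [-2.6  0.6] 0.3 zmax 39.0
  gun slice 85 120 [-3.3  1.1] 0.3 zmax 94.0
  gun slice 95 81 [-2.7  2. ] 2.0 zmax 104.0
  gun slice 102 1296 [0.  1.4] 3.9 zmax 111.0
side brass n 0
  gun slice 5 29 [-3.2 -1.1] 1.6 zmax 13.7
  gun slice 20 28 [-2.6 -0.3] 1.7 zmax 28.7
  gun slice 30 29 [-3.3 -0.8] 1.5 zmax 38.8
  gun slice 85 16 [-1.9  0.3] 2.5 zmax 93.6
  gun slice 95 16 [-1.7  4.5] 4.0 zmax 103.9
  gun slice 102 76 [-7.5 -1.3] 5.1 zmax 111.0
[-9.75640336 -0.82125227  7.5004377 ] 0.03431722020558335 18.25
axial 14.673495380015378
```

View pics/c16.png

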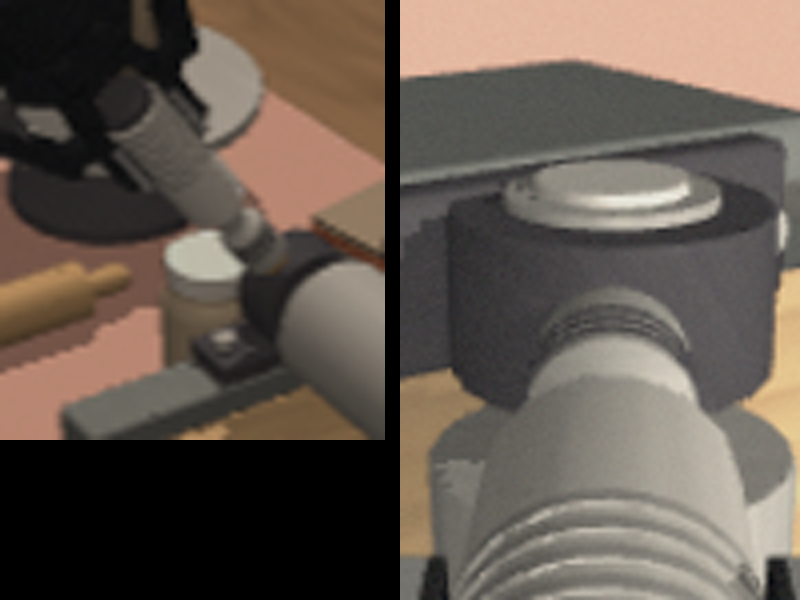

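View pics/tag16.png

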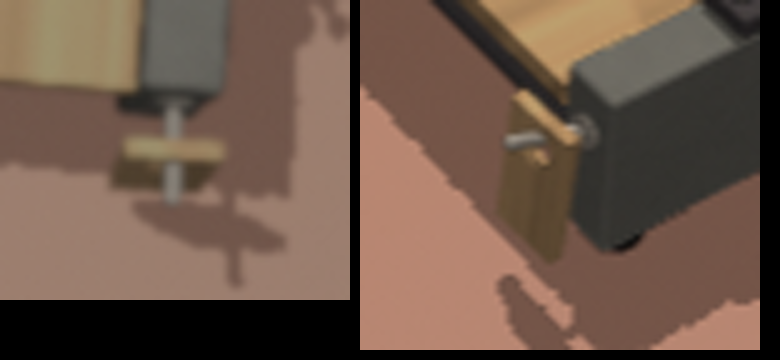

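View pics/top16.png

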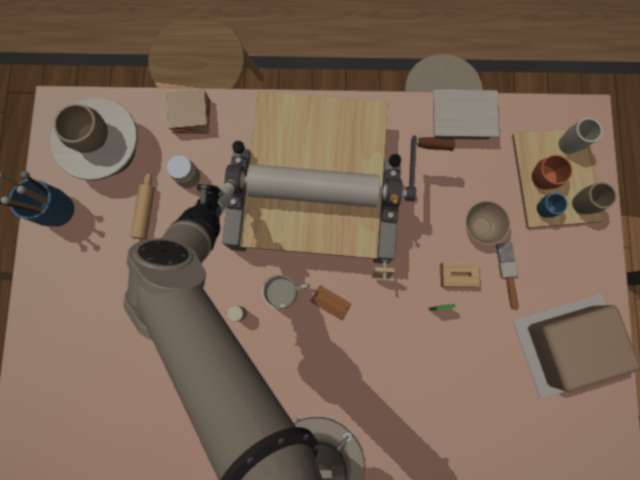

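```bash
python3 - <<'E'
from h import *
print(r.hand_in()); o=r.get_obs();print(o['clock'],o['contact_force'],o['grip_width'])
E
```

```text
the job is handed in; nothing more can be done
None
the job is handed in; nothing more can be done
```

The tag is hanging by its hole on the hook, let go. The grease gun is snapped onto the left bearing's tilted nipple and held pressed in. I handed the job in at about 18.3 s of the 58 s allowed; it reported no verdict.

What my last checks before handing in showed:

- **Tag:** in the side and top views it hangs free on the rod, centred sideways and about halfway along it. I did not measure its hole centre numerically after release.
- **Snap-on:** at the snap, the force briefly pulled the gun inward along the nipple axis by about 7 N. The depth of the push afterwards also only fits a coupler that has snapped on.
- **Push:** the axial force reads about 14–15 N, which puts the nozzle in by roughly 10–11 of 14 mm. I worked this out from the force and the gun's position, since the nozzle travel itself is not reported.
- **Alignment:** the gun is within about 1° of the nipple's axis, assuming the stated 35° tilt and my measured machine yaw of −4.1°. The coupler and nipple were within about 1 mm sideways before contact.
- **Grip:** the gripper is commanded to 90 N and closed on the gun at 34 mm, slightly under the nominal 36 mm barrel.
- **Surroundings:** the top view shows the pottery, tools and green look-alike tag where they started.

The cameras disagreed with each other by up to about 5 mm on where the nipple sits sideways. I used the wrist camera's head-centre fit, which projected to within about half a pixel of the nipple's head in the other two views. No check failed.

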